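Refit the burner tap lever and match its neighbour

TASK

The right-hand burner tap on the sloping gas box has lost its lever; it lies loose on the table. Push the lever fully home on the tap's flat-sided spindle, then turn the tap with it until it stands at the same angle as the left-hand lever, so that both burners burn alike, and let go. Leave the left-hand lever as it is set.

Things in the scene. Friction and masses are not known exactly. Their poses are not given: they have to be found in the camera images.
- lever_boss (a point): Loose aluminium lever lying socket down. Point: centre of its boss, half-way up (18 mm). Boss 44 x 44 x 36 mm high with vertical flat sides at y = +-22, socket axis = z. Arm 15 mm wide along +x, then black grip; end 119 mm from the axis, its centre line 25 mm over the underside, grip 21 mm thick. Socket: 27.6 mm round, flat 6.8 mm from the axis on the -x side. 0.22 kg.
- right_tap_seat (a point): Bare right tap: where lever_boss lies when the lever is fully home. It turns with the spindle: z along the spindle, square off the face (30 degrees from vertical, to the box's front); x where the arm must point. Brass end 26 mm round, flat 6 mm from the axis on -x, starts 18 mm below this point, sheer for 20 mm, tapers over the last 6; 26 mm long. Face of box 34 mm below this point.
- left_tap_seat (a point): Same point of the left tap, which carries an identical lever: boss centre, x along its arm, z off the face. 160 mm to the left of the right tap on the same sloping face, 22 mm above mid-slope. Grey box: 320 mm wide, 210 deep, 50 high in front, 160 at the back.
- mould_iron: Bystander, fixed: hinged iron on a wooden board, lid open and its handle standing up to 0.32 m over the table. Origin under its middle; it takes up 150 mm to each side along x and 80 mm along y. Carry the lever round its front.
- left_lever_end (a point): Middle of the left lever's black grip, 95 mm from its spindle's axis; must stay where it is.
- right_tap (a joint): Right tap's angle, rad: 0 shut (arm to the box's right, level), grows clockwise seen looking down on the face, 1.57 full on (arm down the slope to the front). Starts nearly shut. Stays where it is left; turning takes about 0.22 N m. The fit has some 3.5 degrees of play each way.
- left_tap (a joint): Left tap's angle, rad, same meaning; this is the setting to match.

How it is judged (in metres and radians):
On the way:
1. the lever is fully home on the right tap's spindle (distance between lever_boss and right_tap_seat below 0.004 m), for 0.2 s.
At the end, for the whole second after the job is handed in: The lever sits fully home on the right tap's spindle (boss centre within 4 mm of its seat), the right tap stands within 8 degrees (0.14 rad) of the left tap's angle, and lever and tap are at rest (distance between lever_boss and right_tap_seat below 0.004 m and angle between the x axis of right_tap_seat and the x axis of left_tap_seat, either way round below 0.14 rad and velocity of joint right_tap between -0.05 and 0.05 rad/s and linear speed of lever below 0.02 m/s); the robot touches nothing.
It fails at once if the left lever's setting is disturbed (its grip moved over 12 mm) (distance of left_lever_end from where it was at the start of the episode above 0.012 m).
It also fails if it takes over 48 s, if anything falls off the work surface, if the arm or the gripper's body presses on something with over 40 N, if the wrist force passes 120 N, or if a joint passes its speed limit or range.

ROBOT

A 6-joint arm with a two-finger parallel gripper is mounted at the origin on a cart in front of the work surface, level with it; the furniture and walls round the work are solid. World frame = base frame: x ahead of the robot, y to its left, z up, the work surface at z = 0. Lengths are in m, angles in degrees, forces in N, time in s.
With the tool pointing down it reaches from about 0.35 to 0.875 m from the base axis. Payload 4.2 kg.
Tool frame: the origin (TCP) lies on the centre line of the jaws, within the pads' length; the fingertips stand 11 mm ahead of it and the grasp point (between the pads) lies 8 mm behind it; y points along the fingers, z is the direction in which the jaws open and shut, and the axes are right-handed (so a half turn about y gives the same grasp; the last joint's range is limited). The gripper opens to 87 mm and grips with 3 to 60 N. Pads are 19 mm wide; open, the fingers measure 117 mm over their backs; the gripper's body (75 mm by 190 mm) begins 51 mm behind the grasp point.
Start: joints at [-50.672, 22.042, 0.453, 0, -68.411, -14.817], TCP at [0.259, -0.569, 0.234] pointing down, gripper open.
Joint ranges: [-179.83, 179.83], [-69.29, 118.12], [-61.27, 80.66], [-181.25, 117.63], [-171.15, -9.14], [-177.46, 177.46]. Speed limits (degrees/s): [159.86, 159.86, 180, 180, 180, 180].

INTERFACE

Orientations are given as a 3x3 rotation matrix whose columns are the frame's x, y, z axes.
In Python, from station import r, optics gives the robot as it stands. The module is installed in compiled form; this text tells all that it offers.
- The arm moves only by the tool step_arm, never from a script. Its argument "moves" is a list that holds one entry, the list of rows, each a list of 7 numbers: the turn, a rotation vector about the tool's x, y, z in rad, then the shift along the tool's x, y, z in cm, then the opening in per cent of the stroke, from 0 (shut) to 100 (fully open). A call has exactly 5 rows; each row is the pose to reach, as a shift and turn from the pose commanded when the call began, along the tool's axes at that moment; what a row does not reach only later rows make up. A row lasts 1/12 s, in which the tool goes at most 41.7 mm and 7.16 degrees, less where a joint would pass 70% of its speed; a pose out of reach is approached as far as the arm can. A call with a gripper value outside its range is refused whole. The fingers move at their own pace and stop on an object; the grip force is fixed at half the most. Time passes only in rows, so rows that repeat a pose let the fingers close, or fill a call up. It gives the time, the measured TCP pose, the force and the opening at its end, in the units of the state.
- r.sense(): the state, without advancing time (a new reading comes with each control period).
- optics.capture(name): name is "scene" or "top" or "wrist"; returns a dict with "image" (480x640x3 uint8, red, green, blue), "fov_y" (degrees; the focal length in pixels is half the picture's height over the tangent of half this angle, whatever the lens; pixels are square), "cx", "cy" (the principal point, pixels), "cam_to_world" (4x4, takes a point from camera to world coordinates). Camera axes: x right, y down, z forward; pixel columns grow to the right and rows downward; lengths in m; the calibration is good to about 2 mm. A picture is of the moment at which its call begins. There is no depth.
- r.finish_job(): hands the job in, once; it reports no verdict.
The state is a dict: "time_s": time; "joints": joint angles; "joint_velocities": joint speeds; "effort": joint torques, N m; "tcp_pos": TCP position; "ee_rot": TCP orientation; "wrist_force": force on the tool from outside, world axes, zero at the start; "moment": the same for the moment, N m; "gripper_width": opening from 0.0 (shut) to 1.0 (fully open).
Only numpy, scipy, OpenCV 4.12 (cv2) and the standard library are available. Lean on these libraries where they do the work, as an engineer would, in place of code of your own. Each camera call takes 0.05 s, during which the arm holds its last target.

## Working session

There is one attempt and no reset: what is moved stays moved. The work goes in short steps, Python scripts to look and compute and a tool call to move; the robot and the scene stay as the last step left them, time stands still between calls to the robot, and variables do not carry over. Pictures are saved under pics/ and viewed, and the job is handed in when it is done.

Besides the shell and the picture viewer there is one more tool, called after ">>>" as name(argument=value, ...), one argument or row to a line, values as JSON. step_arm: Moves the arm, as the interface text tells. Its arguments: {"type":"object","properties":{"moves":{"type":"array"}},"required":["moves"]}

```bash
mkdir -p pics; ls
python3 - <<'E'
from station import r, optics
import cv2, numpy as np
np.set_printoptions(precision=4,suppress=True)
s=r.sense()
for k,v in s.items(): print(k,np.array(v))
for n in ["scene","top","wrist"]:
    c=optics.capture(n)
    cv2.imwrite(f"pics/a_{n}.png",c["image"][:,:,::-1])
    np.savez(f"a_{n}.npz",**c)
    print(n,c["fov_y"],c["cx"],c["cy"],np.array(c["cam_to_world"]))
E
```

```text
pics
time_s 0.0
joints [-50.671   22.0913   0.379   -0.0273 -68.4116 -14.8159]
joint_velocities [-0.0122 -0.0112 -0.1065 -0.0183 -0.0352  0.0148]
effort [  0.0002 -39.0668  18.7411   4.2199   0.0109  -0.0002]
tcp_pos [ 0.2591 -0.5681  0.2325]
ee_rot [[ 0.9099 -0.001  -0.4147]
 [ 0.4147  0.002   0.9099]
 [-0.0001 -1.      0.0022]]
wrist_force [ 0.0586 -0.96   -0.2845]
moment [-0.0231  0.0108 -0.0564]
gripper_width 0.9972644838207323
scene 48.98463637416626 315.2335984171414 230.88254803204654 [[-0.603  -0.4612  0.6509 -0.1504]
 [-0.7976  0.3346 -0.5018  0.6021]
 [ 0.0136 -0.8218 -0.5697  0.7138]
 [ 0.      0.      0.      1.    ]]
top 55.243735362410156 323.2801521327199 235.24307925898162 [[ 0.0089 -0.9898  0.1423  0.3984]
 [-0.9997 -0.0057  0.0228  0.0768]
 [-0.0217 -0.1425 -0.9896  1.0346]
 [ 0.      0.      0.      1.    ]]
wrist 60.262410817828304 316.05774482983406 229.32369650298835 [[-0.4147  0.8796  0.2329  0.1961]
 [ 0.9099  0.4005  0.1076 -0.5982]
 [ 0.0014  0.2566 -0.9665  0.3828]
 [ 0.      0.      0.      1.    ]]
```

View pics/a_scene.png

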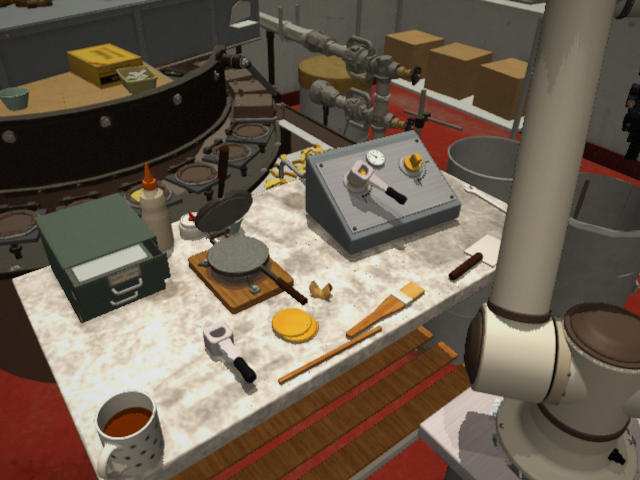

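View pics/a_top.png

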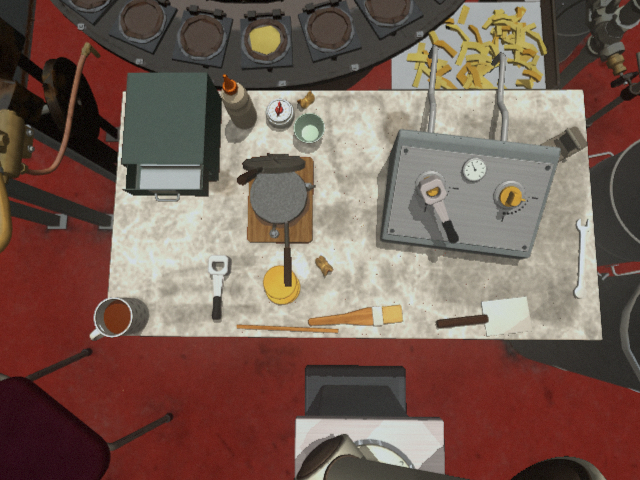

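View pics/a_wrist.png

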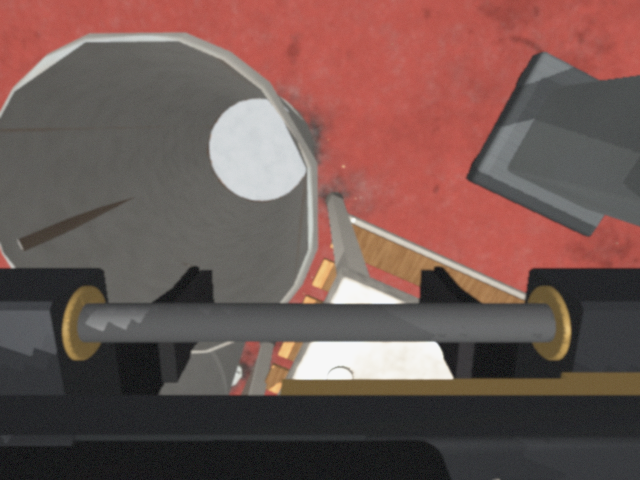

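Run:
```python
import cv2
t=cv2.imread("pics/a_top.png"); s=cv2.imread("pics/a_scene.png")
def z(im,x0,y0,x1,y1,k,n): cv2.imwrite(f"pics/{n}.png",cv2.resize(im[y0:y1,x0:x1],None,fx=k,fy=k,interpolation=cv2.INTER_CUBIC))
z(t,195,245,245,330,7,"b_toplever")
z(t,375,120,570,265,4,"b_topbox")
z(s,190,310,270,390,7,"b_scelever")
z(s,295,120,475,255,4.4,"b_scebox")
```

```text
(no output)
```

View pics/b_toplever.png

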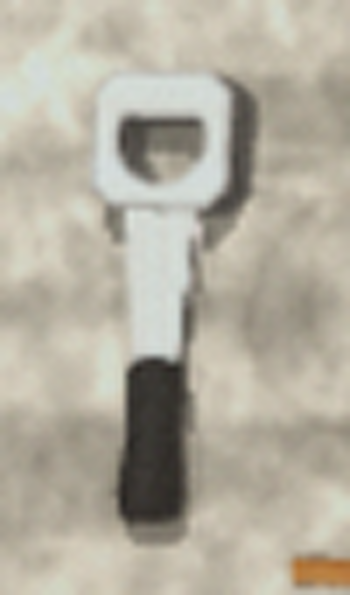

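View pics/b_topbox.png

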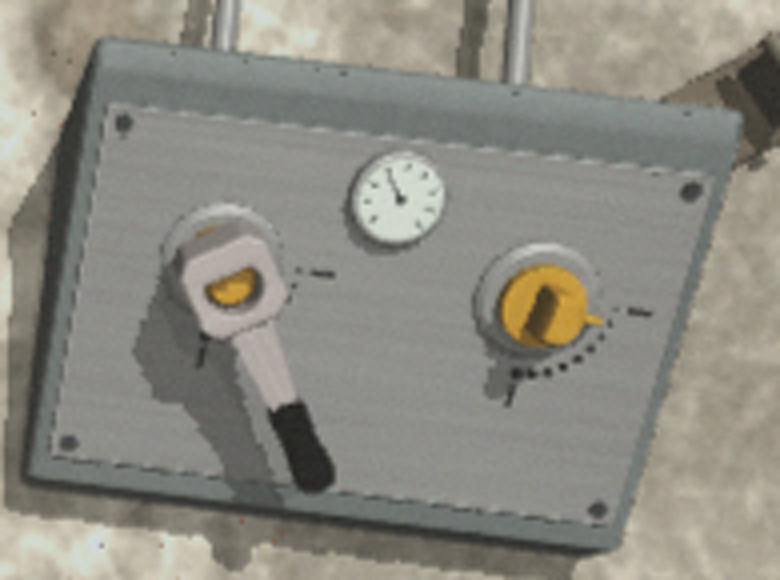

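View pics/b_scelever.png

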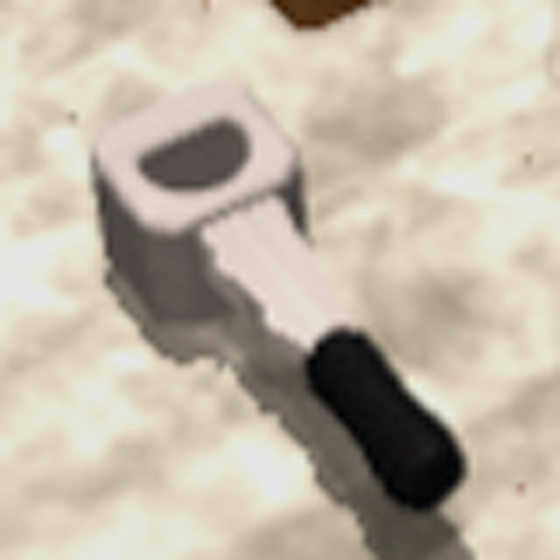

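View pics/b_scebox.png

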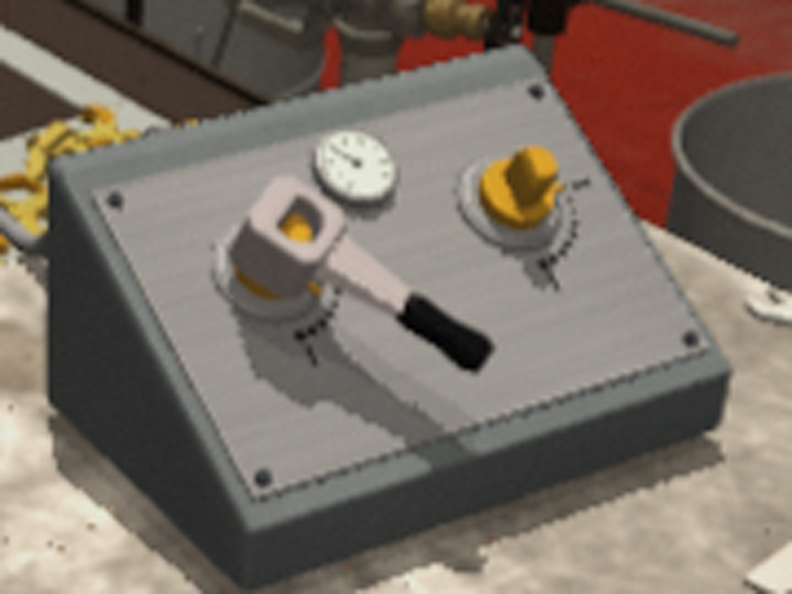

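```bash
cat > h.py <<'E'
import numpy as np, cv2
from scipy.optimize import least_squares
np.set_printoptions(precision=4,suppress=True)
def load(f):
    c=np.load(f); return dict(f=240/np.tan(np.radians(float(c["fov_y"])/2)),cx=float(c["cx"]),cy=float(c["cy"]),T=np.array(c["cam_to_world"]),im=c["image"])
def proj(c,P):
    P=np.atleast_2d(P); q=(P-c["T"][:3,3])@c["T"][:3,:3]
    return np.c_[c["cx"]+c["f"]*q[:,0]/q[:,2], c["cy"]+c["f"]*q[:,1]/q[:,2]]
def ray(c,uv,z):
    d=c["T"][:3,:3]@np.array([(uv[0]-c["cx"])/c["f"],(uv[1]-c["cy"])/c["f"],1]); o=c["T"][:3,3]
    return o+d*(z-o[2])/d[2]
def rz(a): return np.array([[np.cos(a),-np.sin(a),0],[np.sin(a),np.cos(a),0],[0,0,1]])
# box frame: x to back, y left, z up, origin centre of footprint
def box_world(p,P): return np.atleast_2d(P)@rz(p[2]).T+np.array([p[0],p[1],0])
S30,C30=.5,np.sqrt(.75)
NB=np.array([-S30,0,C30]); UB=np.array([C30,0,S30]) # normal, up-slope in box frame
RUN=.110/np.tan(np.radians(30))
MID=np.array([-.105+RUN/2,0,.105])
def seat_b(y,h=.034,up=.022): return MID+UB*up+NB*h+np.array([0,y,0])
E
python3 - <<'E'
from h import *
t=load("a_top.npz"); s=load("a_scene.npz")
top=[((-.105,.16,.05),(382.5,239.5)),((-.105,-.16,.05),(527,257)),((.105,.16,.16),(400.5,130.5)),((.105,-.16,.16),(560.5,148.7))]
sc=[((-.105,.16,.05),(349.5,240)),((-.105,-.16,.05),(460.5,204.5)),((-.105,.16,0),(350.2,253.6)),((.105,.16,.16),(307.5,157.5)),((.105,-.16,.16),(413.,131.4)),((.105,.16,0),(306.4,213))]
def res(p,v=3):
    o=[]
    if v&1: o+=[proj(t,box_world(p,a))[0]-b for a,b in top]
    if v&2: o+=[proj(s,box_world(p,a))[0]-b for a,b in sc]
    return np.array(o).ravel()
for v in (1,2,3):
    q=least_squares(res,[.6,-.2,0],args=(v,)); print(v,q.x,np.degrees(q.x[2])); print(q.fun.reshape(-1,2))
p=q.x
for y in (.08,-.08):
    w=box_world(p,seat_b(y))
    print("seat",w, "top pix boss top",proj(t,box_world(p,seat_b(y,.052))),"spindle top",proj(t,box_world(p,seat_b(y,.042))),"scene",proj(s,box_world(p,seat_b(y,.052))),proj(s,box_world(p,seat_b(y,.042))))
# lever
def L(x,y): return (195+x/7,245+y/7)
for uv in [(98,80),(230,80),(98,205),(230,205),(162,140)]: print("lever top",ray(t,L(*uv),.036))
print("tip",ray(t,L(153,515),.025))
def M(x,y): return (190+x/7,310+y/7)
for uv in [(95,155),(235,85),(300,165),(160,232)]: print("lever sc",ray(s,M(*uv),.036))
print("tip",ray(s,M(425,490),.025))
for uv in [(280,200),(280,155),(280,240),(288,287)]: print("iron",ray(t,uv,.03))
E
```

```text
1 [ 0.615  -0.1962 -0.1235] -7.078441442653639
[[-1.8778  0.393 ]
 [ 3.0934  2.1036]
 [-2.106  -1.8542]
 [ 0.8967 -0.7281]]
2 [ 0.6188 -0.1981 -0.1394] -7.985174760027903
[[ 1.145  -0.541 ]
 [ 2.4524 -1.3928]
 [-0.7241  4.1694]
 [-2.557  -2.786 ]
 [ 1.4038 -2.5807]
 [-1.6141 -0.5006]]
3 [ 0.6164 -0.1964 -0.1312] -7.5151285140092465
[[-2.1212 -0.8664]
 [ 2.7013  1.9495]
 [-1.5754 -3.0767]
 [ 1.2943 -0.7869]
 [ 1.9199  0.4687]
 [ 2.6641 -1.0812]
 [ 0.0289  5.2022]
 [-2.6027 -1.9022]
 [ 1.0282 -2.2257]
 [-1.6571  0.4865]]
seat [[ 0.6193 -0.116   0.1454]] top pix boss top [[432.7604 191.8251]] spindle top [[432.0851 190.4013]] scene [[362.7976 169.4074]] [[361.2993 171.9121]]
seat [[ 0.5983 -0.2747  0.1454]] top pix boss top [[515.7866 202.7189]] spindle top [[514.2453 201.1716]] scene [[419.5745 154.1746]] [[417.7682 156.6504]]
lever top [0.4935 0.3506 0.036 ]
lever top [0.4938 0.309  0.036 ]
lever top [0.4543 0.3489 0.036 ]
lever top [0.4546 0.3075 0.036 ]
lever top [0.4748 0.3296 0.036 ]
tip [0.3588 0.3304 0.025 ]
lever sc [0.4899 0.353  0.036 ]
lever sc [0.4909 0.3127 0.036 ]
lever sc [0.4564 0.3133 0.036 ]
lever sc [0.457  0.3523 0.036 ]
tip [0.3587 0.337  0.025 ]
iron [0.6221 0.1978 0.03  ]
iron [0.7267 0.2001 0.03  ]
iron [0.5316 0.1957 0.03  ]
iron [0.4283 0.1759 0.03  ]
```

```bash
cat >> h.py <<'E'
from scipy.spatial.transform import Rotation as Ro
P_BOX=np.array([0.6164,-0.1964,-0.1312])
def tapframe(theta,p=P_BOX,y=-.08,pos=None):
    n=rz(p[2])@NB; right=rz(p[2])@np.array([0,-1.,0]); down=-(rz(p[2])@UB)
    x=right*np.cos(theta)+down*np.sin(theta)
    R=np.c_[x,np.cross(n,x),n]
    return R,(box_world(p,seat_b(y))[0] if pos is None else pos)
def toolR(RL): # option B: tool x=-xl, y=-zl, z=-yl
    return np.c_[-RL[:,0],-RL[:,2],-RL[:,1]]
def step(R,p,s=None,show=True):
    if s is None:
        from station import r; s=r.sense()
    R0=np.array(s["ee_rot"]);p0=np.array(s["tcp_pos"])
    rv=Ro.from_matrix(R0.T@R).as_rotvec(); sh=R0.T@(p-p0)*100
    if show: print("t",s["time_s"],"rotvec",rv.round(3),"deg",np.degrees(np.linalg.norm(rv)).round(1),"shift cm",sh.round(2),"grip",s["gripper_width"])
    return rv,sh
E
python3 - <<'E'
from h import *
from station import r
s=r.sense(); R0=np.array(s["ee_rot"]);p0=np.array(s["tcp_pos"])
w=load("a_wrist.npz"); 
Rc=R0.T@w["T"][:3,:3]; pc=R0.T@(w["T"][:3,3]-p0); print(Rc,pc)
np.savez("wc.npz",R=Rc,p=pc)
RL,ps=tapframe(0.1)
R=toolR(RL)
# spindle top in tool coords if TCP at standoff d behind seat and shift e along x
for d in (.10,.13,.16):
  for e in (.0,-.03,-.06,-.09):
    pt=np.array([e,d-.008,0]); q=Rc.T@(pt-pc); f=w["f"]
    print(d,e,w["cx"]+f*q[0]/q[2],w["cy"]+f*q[1]/q[2],q[2])
print(np.degrees(np.arctan2(R[1,0],R[0,0])),R)
E
```

```text
[[ 0.      0.9665  0.2566]
 [ 0.0003 -0.2566  0.9665]
 [ 1.      0.0001 -0.0003]] [-0.0698 -0.1501 -0.0008]
0.1 0.0 317.46884192591114 238.04983341196743 0.25189174396190817
0.1 -0.03 317.51308609247116 189.22606142796002 0.24419243629279577
0.1 -0.06 317.5602110991882 137.2232605710282 0.2364931286236834
0.1 -0.09 317.6105077818196 81.72049138643246 0.22879382095457104
0.13 0.0 317.3346779745549 225.81466494506608 0.280886926386703
0.13 -0.03 317.3704450467608 181.82805159634387 0.2731876187175906
0.13 -0.06 317.40828664866825 135.29016607931698 0.26548831104847825
0.13 -0.09 317.4483886583662 85.97241412758245 0.2577890033793659
0.16 0.0 317.22562104379637 215.86914748806998 0.30988210881149775
0.16 -0.03 317.25517751884166 175.8497562146382 0.3021828011423854
0.16 -0.06 317.2862795093405 133.73774098792052 0.294483493473273
0.16 -0.09 317.3190514928572 89.36455950555543 0.28678418580416065
77.51670078043875 [[ 0.2159  0.4957 -0.8412]
 [ 0.9751 -0.0654  0.2117]
 [ 0.0499 -0.866  -0.4975]]
```

Run:
```python
from h import *
RL,ps=tapframe(0.1); step(toolR(RL),ps+RL[:,2]*.12)
```

```text
t 0.15 rotvec [-0.462 -0.891 -0.285] deg 59.8 shift cm [37.95 -1.64 15.83] grip 1.0009366654571819
```

>>> step_arm(
  moves=[
    [[-0.46,-0.89,-0.285,38,-1.6,15.8,100],[-0.46,-0.89,-0.285,38,-1.6,15.8,100],[-0.46,-0.89,-0.285,38,-1.6,15.8,100],[-0.46,-0.89,-0.285,38,-1.6,15.8,100],[-0.46,-0.89,-0.285,38,-1.6,15.8,100]],
  ],
)

```text
time_s: 0.57
tcp_pos: [0.4019, -0.4144, 0.2418]
ee_rot: [[0.55, 0.303, -0.778], [0.83, -0.099, 0.548], [0.089, -0.948, -0.306]]
wrist_force: [1.1, 0.4, -0.4]
gripper_width: 1.003
```

Run:
```python
from h import *
RL,ps=tapframe(0.1); step(toolR(RL),ps+RL[:,2]*.12)
```

```text
t 0.5667 rotvec [-0.182 -0.351 -0.113] deg 23.6 shift cm [19.85  1.97 -2.8 ] grip 1.0034322738628563
```

>>> step_arm(
  moves=[
    [[-0.18,-0.35,-0.11,19.8,2.0,-2.8,100],[-0.18,-0.35,-0.11,19.8,2.0,-2.8,100],[-0.18,-0.35,-0.11,19.8,2.0,-2.8,100],[-0.18,-0.35,-0.11,19.8,2.0,-2.8,100],[-0.18,-0.35,-0.11,19.8,2.0,-2.8,100]],
  ],
)

```text
time_s: 0.98
tcp_pos: [0.5392, -0.268, 0.249]
ee_rot: [[0.222, 0.492, -0.842], [0.974, -0.068, 0.217], [0.05, -0.868, -0.494]]
wrist_force: [0.3, -1.4, 0.1]
gripper_width: 1.0
```

```bash
cat > cap.py <<'E'
import sys
from h import *
from station import r, optics
n=sys.argv[1]
for cam in sys.argv[2:]:
    c=optics.capture(cam); np.savez(f"{n}_{cam}.npz",**c); cv2.imwrite(f"pics/{n}_{cam}.png",c["image"][:,:,::-1])
s=r.sense(); print(s["time_s"],s["tcp_pos"],s["joints"],s["wrist_force"])
import pickle; pickle.dump(s,open(f"{n}_s.pkl","wb"))
E
python3 - <<'E'
from h import *
RL,ps=tapframe(0.1); step(toolR(RL),ps+RL[:,2]*.12)
E
python3 cap.py c wrist
```

```text
t 0.9833 rotvec [-0.004 -0.006 -0.003] deg 0.4 shift cm [ 0.1  -0.06  0.03] grip 1.0004511971166494
1.0333 [ 0.5425 -0.2651  0.2491] [-11.7472   7.685  -21.4722  -3.8674 -31.152    1.1725] [0.7084 2.563  0.0072]
```

View pics/c_wrist.png

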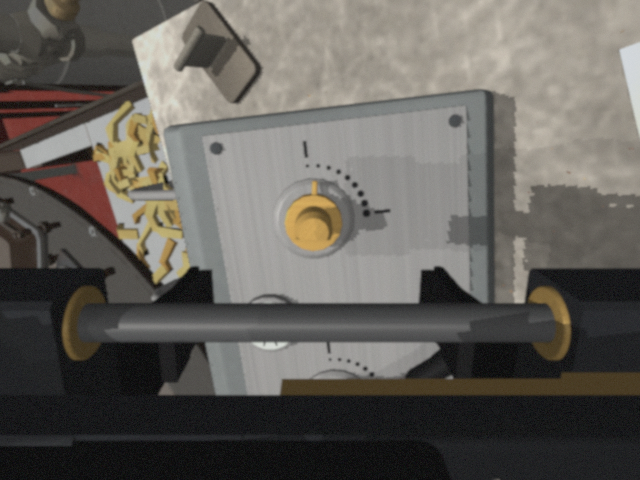

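Run:
```python
import cv2
t=cv2.imread("pics/c_wrist.png")
cv2.imwrite("pics/c_z.png",cv2.resize(t[130:270,250:400],None,fx=5,fy=5,interpolation=cv2.INTER_CUBIC))
cv2.imwrite("pics/c_z2.png",cv2.resize(t[80:270,150:510],None,fx=2.2,fy=2.2,interpolation=cv2.INTER_CUBIC))
```

```text
(no output)
```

View pics/c_z.png

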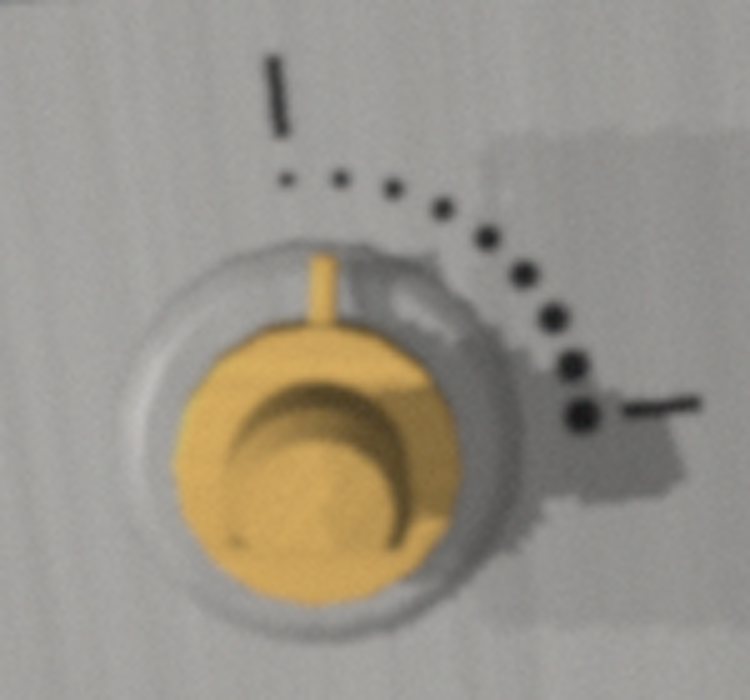

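View pics/c_z2.png

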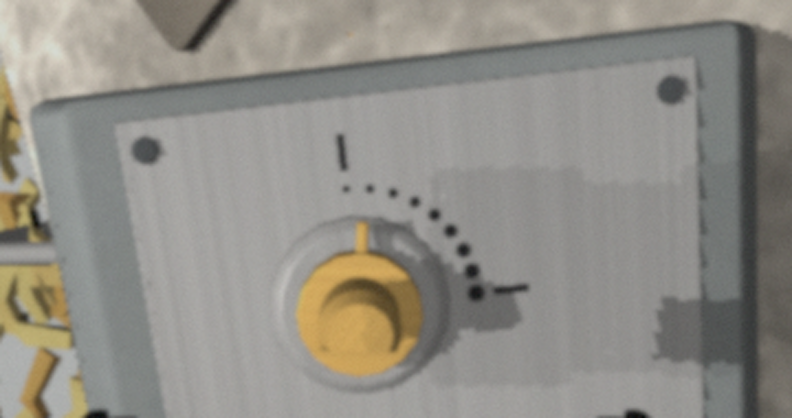

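Run:
```python
from h import *
w=load("c_wrist.npz")
d=np.array([(287,180),(341,179),(393,188),(443,208),(487,238),(524,274),(553,318),(572,366),(582,414)])/5.+[250-.4,130-.4]
def face(p): # p: x,y,yaw
    n=rz(p[2])@NB; rt=rz(p[2])@np.array([0,-1.,0]); dn=-(rz(p[2])@UB); return n,rt,dn,np.array([p[0],p[1],.116])
def mdl(p):
    n,rt,dn,c=face(p); th=np.radians(np.arange(9)*11.25)
    return proj(w,c+p[3]*(np.cos(th)[:,None]*rt+np.sin(th)[:,None]*dn))
q=least_squares(lambda p:(mdl(p)-d).ravel(),[.6,-.27,-.13,.035]); print(q.x,np.degrees(q.x[2]),abs(q.fun).max())
p=q.x;n,rt,dn,c=face(p)
print("seat",c+.034*n)
print("fit seat from a:",tapframe(0)[1])
for h in (0,.005,.01,.016,.042): print(h,((proj(w,c+h*n)-[249.6,129.6])*5)[0], 5*w["f"]/((c+h*n-w["T"][:3,3])@w["T"][:3,2])/1000,"px/mm")
for nm in("top","scene"):
    k=load(f"a_{nm}.npz"); print(nm,proj(k,c),proj(k,c+.042*n),proj(k,c+.042*n-.16*rt),proj(k,c+.052*n-.16*rt))
np.save("tap.npy",p)
```

```text
[ 0.6176 -0.2773 -0.1237  0.04  ] -7.08899332719879 0.21737502548697307
seat [ 0.6007 -0.2752  0.1454]
fit seat from a: [ 0.5983 -0.2747  0.1454]
0 [318.225  444.1602] 6.603111713531462 px/mm
0.005 [318.0885 451.6558] 6.706836949793736 px/mm
0.01 [317.9476 459.3906] 6.813872936901584 px/mm
0.016 [317.7725 469.0047] 6.946913853913228 px/mm
0.042 [316.9275 515.4048] 7.589007348601914 px/mm
top [[508.271  193.8584]] [[514.4955 199.9789]] [[432.3006 189.808 ]] [[432.9972 191.2278]]
scene [[409.8642 166.2642]] [[417.2137 156.2124]] [[361.0988 171.6489]] [[362.6083 169.1407]]
```

Run:
```python
from h import *
w=load("c_wrist.npz"); p=np.load("tap.npy")
n=rz(p[2])@NB; rt=rz(p[2])@np.array([0,-1.,0]); dn=-(rz(p[2])@UB); c=np.array([p[0],p[1],.116])
for h in (.01,.014):
  for th in (.1,.14,.18):
    x=rt*np.cos(th)+dn*np.sin(th); print(h,th,((proj(w,np.array([c+h*n+x*r_ for r_ in (.021,.029)]))-[249.6,129.6])*5))
# overlay left lever
for nm,(x0,y0,x1,y1) in (("top",(420,170,480,250)),("scene",(335,155,420,215))):
    k=load(f"a_{nm}.npz"); im=k["im"][y0:y1,x0:x1,::-1]; im=cv2.resize(im,None,fx=8,fy=8,interpolation=cv2.INTER_CUBIC)
    for th,col in ((55,(0,0,255)),(60,(0,255,0)),(65,(255,0,0))):
        a=np.radians(th); x=rt*np.cos(a)+dn*np.sin(a); cl=c-.16*rt
        P=proj(k,np.array([cl+.041*n+x*.03,cl+.041*n+x*.119])); Q=((P-[x0,y0]+.5)*8).astype(int)
        cv2.line(im,tuple(map(int,Q[0])),tuple(map(int,Q[1])),col,1)
    cv2.imwrite(f"pics/d_{nm}.png",im)
```

```text
0.01 0.1 [[315.9364 317.7002]
 [315.1515 262.4068]]
0.01 0.14 [[321.76   317.7434]
 [323.2477 262.4679]]
0.01 0.18 [[327.577  318.0172]
 [331.3346 262.8516]]
0.014 0.1 [[315.7919 322.3163]
 [314.9956 266.3216]]
0.014 0.14 [[321.6921 322.36  ]
 [323.1991 266.3834]]
0.014 0.18 [[327.5857 322.6373]
 [331.3931 266.772 ]]
```

View pics/d_top.png

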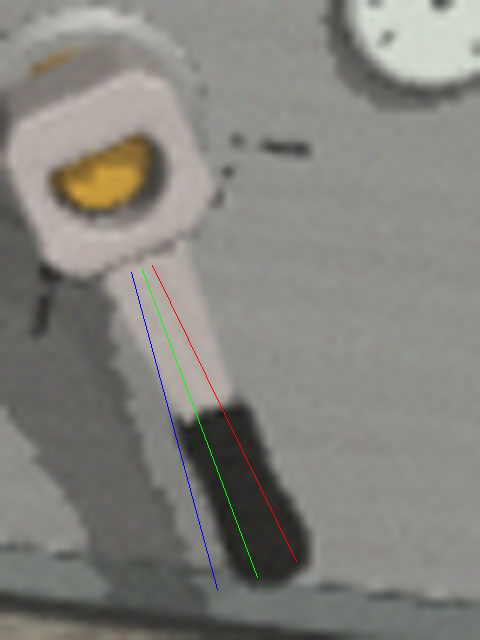

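View pics/d_scene.png

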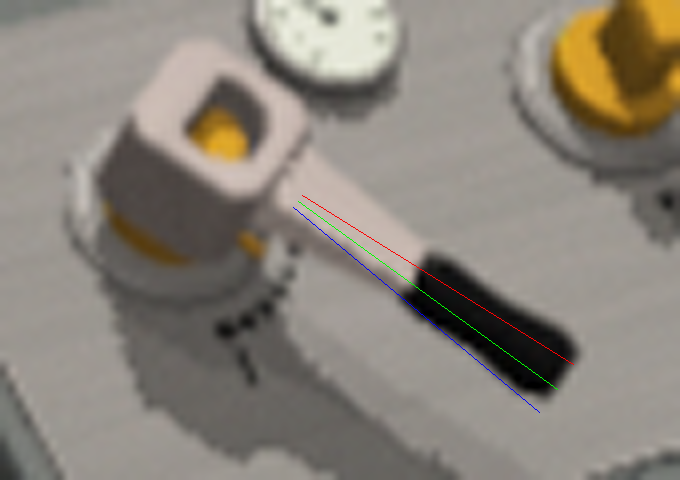

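```bash
cat >> h.py <<'E'
def down(az,tilt=0):
    a=np.radians(az); x=np.array([np.cos(a),np.sin(a),0]); y=np.array([0,0,-1.]); return np.c_[x,y,np.cross(x,y)]
E
python3 - <<'E'
from h import *
step(down(45),np.array([.41,-.08,.27]))
E
```

```text
t 1.0333 rotvec [0.49  0.54  0.193] deg 43.2 shift cm [15.26 -9.58 14.08] grip 1.0008890644753834
```

>>> step_arm(
  moves=[
    [[0.2,0.22,0.08,4,-6,5,80],[0.49,0.54,0.19,15.3,-9.6,14.1,80],[0.49,0.54,0.19,15.3,-9.6,14.1,80],[0.49,0.54,0.19,15.3,-9.6,14.1,80],[0.49,0.54,0.19,15.3,-9.6,14.1,80]],
  ],
)

```text
time_s: 1.45
tcp_pos: [0.4263, -0.1148, 0.2682]
ee_rot: [[0.616, 0.111, -0.78], [0.787, -0.039, 0.616], [0.038, -0.993, -0.112]]
wrist_force: [1.2, 0.6, 0.3]
gripper_width: 0.814
```

Run:
```python
from h import *
step(down(10),np.array([.42,.20,.25]))
```

```text
t 1.45 rotvec [0.093 0.729 0.077] deg 42.4 shift cm [24.32  0.49 20.08] grip 0.8141036412567441
```

>>> step_arm(
  moves=[
    [[0.09,0.73,0.08,24.3,0.5,20,75],[0.09,0.73,0.08,24.3,0.5,20,75],[0.09,0.73,0.08,24.3,0.5,20,75],[0.09,0.73,0.08,24.3,0.5,20,75],[0.09,0.73,0.08,24.3,0.5,20,75]],
  ],
)

```text
time_s: 1.87
tcp_pos: [0.4244, 0.0618, 0.2577]
ee_rot: [[0.928, 0.032, -0.371], [0.371, -0.021, 0.928], [0.022, -0.999, -0.032]]
wrist_force: [1.0, 0.2, -0.6]
gripper_width: 0.747
```

Run:
```python
from h import *
step(down(0),np.array([.455,.33,.15]))
```

```text
t 1.8667 rotvec [0.027 0.38  0.028] deg 21.9 shift cm [12.57 10.3  24.1 ] grip 0.7465112182760424
```

>>> step_arm(
  moves=[
    [[0.03,0.38,0.03,12.5,3,24,75],[0.03,0.38,0.03,12.5,4,24,75],[0.03,0.38,0.03,12.5,6,24,75],[0.03,0.38,0.03,12.5,10,24,75],[0.03,0.38,0.03,12.5,10,24,75]],
  ],
)

```text
time_s: 2.28
tcp_pos: [0.4457, 0.2552, 0.1939]
ee_rot: [[1.0, -0.001, -0.005], [0.005, 0.003, 1.0], [-0.001, -1.0, 0.003]]
wrist_force: [0.9, -0.5, 0.3]
gripper_width: 0.752
```

Run:
```python
from h import *
step(down(0),np.array([.468,.33,.13]))
```

```text
t 2.2833 rotvec [-0.003  0.005 -0.001] deg 0.4 shift cm [2.28 6.41 7.44] grip 0.7523677692228309
```

>>> step_arm(
  moves=[
    [[0,0,0,2.2,6.4,7.4,75],[0,0,0,2.2,6.4,7.4,75],[0,0,0,2.2,6.4,7.4,75],[0,0,0,2.2,6.4,7.4,75],[0,0,0,2.2,6.4,7.4,75]],
  ],
)

```text
time_s: 2.7
tcp_pos: [0.4666, 0.3271, 0.129]
ee_rot: [[1.0, -0.004, -0.007], [0.007, -0.001, 1.0], [-0.004, -1.0, -0.001]]
wrist_force: [-0.2, -0.1, -0.3]
gripper_width: 0.75
```

```bash
python3 cap.py e wrist
python3 - <<'E'
from h import *
w=load("e_wrist.npz")
for P in [(.474,.33,.036),(.474,.352,.036),(.474,.308,.036),(.355,.33,.025)]: print(proj(w,np.array(P)))
E
```

```text
2.75 [0.4669 0.3269 0.1302] [  51.191    22.2297  -15.3734   -0.2026  -52.4432 -140.7305] [0.7977 0.643  0.4623]
[[322.0175 249.1541]]
[[357.7055 249.3847]]
[[286.3239 248.9234]]
[[323.8881  43.6992]]
```

View pics/e_wrist.png

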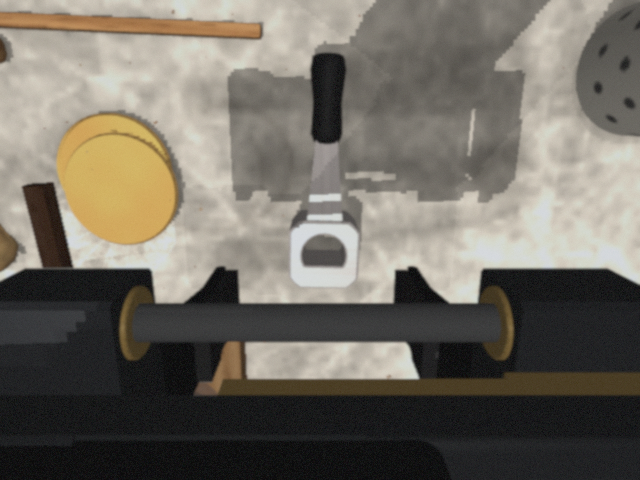

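Run:
```python
import cv2
t=cv2.imread("pics/e_wrist.png")
cv2.imwrite("pics/e_z.png",cv2.resize(t[195:300,275:375],None,fx=6,fy=6,interpolation=cv2.INTER_CUBIC))
```

```text
(no output)
```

View pics/e_z.png

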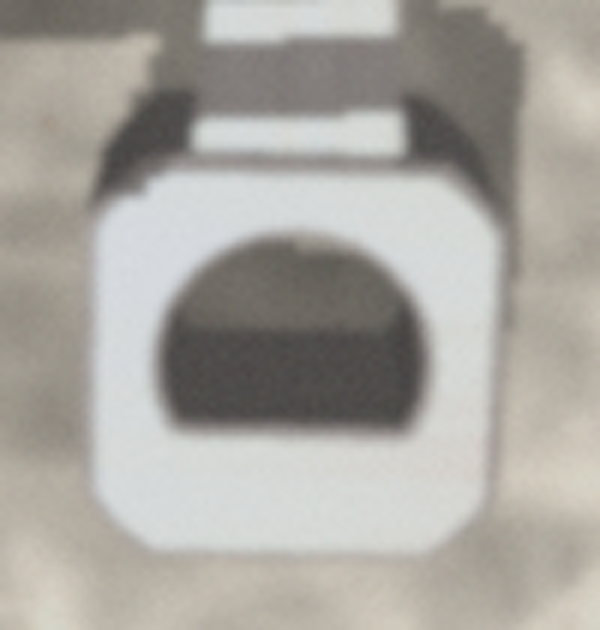

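Run:
```python
from h import *
w=load("e_wrist.npz")
L=lambda u,v:(275+u/6-.4,195+v/6-.4)
for uv in [(92,358),(500,358),(296,165),(296,552),(296,358)]: print(ray(w,L(*uv),.036))
print(ray(w,(328-.0,58),.030),ray(w,(328,75),.035))
step(down(0.3),np.array([.478,.332,.075]))
```

```text
[0.4774 0.3102 0.036 ]
[0.4772 0.3522 0.036 ]
[0.4568 0.331  0.036 ]
[0.4987 0.3315 0.036 ]
[0.4773 0.3312 0.036 ]
[0.3633 0.3323 0.03  ] [0.3728 0.3323 0.035 ]
t 2.75 rotvec [-0.001  0.001 -0.003] deg 0.2 shift cm [1.13 5.52 0.5 ] grip 0.7506562602049774
```

>>> step_arm(
  moves=[
    [[0,0,0,1.06,3,0.44,75],[0,0,0,1.06,6,0.44,75],[0,0,0,1.06,8,0.44,75],[0,0,0,1.06,8,0.44,75],[0,0,0,1.06,8,0.44,75]],
  ],
)

```text
time_s: 3.17
tcp_pos: [0.4776, 0.331, 0.0512]
ee_rot: [[1.0, -0.002, -0.005], [0.005, 0.002, 1.0], [-0.002, -1.0, 0.002]]
wrist_force: [-0.2, 1.3, 0.2]
gripper_width: 0.748
```

Run:
```python
from h import *
step(down(0),np.array([.4775,.3313,.017]))
```

```text
t 3.1667 rotvec [-0.002  0.005 -0.002] deg 0.3 shift cm [-0.01  3.42  0.03] grip 0.7480552808763321
```

>>> step_arm(
  moves=[
    [[0,0,0,0,2,0,75],[0,0,0,0,3.4,0,75],[0,0,0,0,3.4,0,75],[0,0,0,0,3.4,0,70],[0,0,0,0,3.4,0,60]],
  ],
)

```text
time_s: 3.58
tcp_pos: [0.4785, 0.3329, 0.0186]
ee_rot: [[1.0, 0.001, -0.006], [0.006, 0.005, 1.0], [0.001, -1.0, 0.005]]
wrist_force: [-0.1, 0.3, 0.1]
gripper_width: 0.685
```

>>> step_arm(
  moves=[
    [[0,0,0,0,0,0,0],[0,0,0,0,0,0,0],[0,0,0,0,0,0,0],[0,0,0,0,0,0,0],[0,0,0,0,0,0,0]],
  ],
)

```text
time_s: 4.0
tcp_pos: [0.4778, 0.3322, 0.0174]
ee_rot: [[1.0, -0.001, -0.006], [0.006, 0.003, 1.0], [-0.001, -1.0, 0.003]]
wrist_force: [-1.4, -0.3, 6.0]
gripper_width: 0.507
```

>>> step_arm(
  moves=[
    [[0,0,0,0,0,0,0],[0,0,0,0,0,0,0],[0,0,0,0,0,0,0],[0,0,0,0,0,0,0],[0,0,0,0,0,0,0]],
  ],
)

```text
time_s: 4.42
tcp_pos: [0.4778, 0.3322, 0.0174]
ee_rot: [[1.0, -0.001, -0.006], [0.006, 0.003, 1.0], [-0.001, -1.0, 0.003]]
wrist_force: [-1.1, -1.1, 6.0]
gripper_width: 0.505
```

>>> step_arm(
  moves=[
    [[0,0,0,0,-1,0,0],[0,0,0,0,-3,0,0],[0,0,0,0,-6,0,0],[0,0,0,0,-9,0,0],[0,0,0,0,-12,0,0]],
  ],
)

```text
time_s: 4.83
tcp_pos: [0.4769, 0.3311, 0.137]
ee_rot: [[1.0, -0.004, -0.005], [0.005, 0.001, 1.0], [-0.004, -1.0, 0.001]]
wrist_force: [0.4, 0.4, -2.9]
gripper_width: 0.502
```

>>> step_arm(
  moves=[
    [[0,0,0,-1,-3,-1,0],[0,0,0,-3,-6,-2,0],[0,0,0,-4.5,-8,-3,0],[0,0,0,-4.5,-10,-3,0],[0,0,0,-4.5,-10,-3,0]],
  ],
)

```text
time_s: 5.25
tcp_pos: [0.4338, 0.3021, 0.241]
ee_rot: [[1.0, 0.004, -0.007], [0.007, 0.008, 1.0], [0.004, -1.0, 0.008]]
wrist_force: [0.8, 0.2, -1.6]
gripper_width: 0.503
```

```bash
python3 cap.py f wrist scene
python3 - <<'E'
from h import *
w=load("f_wrist.npz"); import pickle; s=pickle.load(open("f_s.pkl","rb")); R0=np.array(s["ee_rot"]);p0=np.array(s["tcp_pos"])
print(R0)
# lever in tool: tcp at z=.0174 over underside => boss top at y=-.0186
for x,y,z in [(0,-.0186,0),(-.022,-.0186,.022),(-.022,-.0186,-.022),(-.119,-.0076,0),(-.095,-.018,0)]: print(proj(w,p0+R0@np.array([x,y,z])))
step(down(20),np.array([.42,.05,.28]))
E
```

```text
5.35 [0.4327 0.3013 0.2361] [  52.369    12.406   -12.8715   -0.245   -64.6576 -141.9538] [-0.1332  0.9706 -3.417 ]
[[ 1.     -0.0024 -0.0054]
 [ 0.0054  0.0033  1.    ]
 [-0.0023 -1.      0.0033]]
[[316.2677 315.1313]]
[[379.6046 257.5162]]
[[253.0297 257.5473]]
[[316.672  -48.8801]]
[[316.7437  28.4346]]
t 5.35 rotvec [-0.004 -0.344 -0.002] deg 19.7 shift cm [ -1.41  -4.47 -25.11] grip 0.5026959268221953
```

View pics/f_wrist.png

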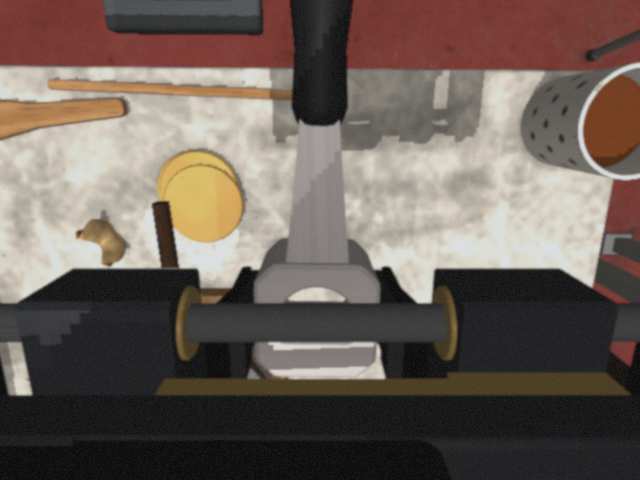

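View pics/f_scene.png

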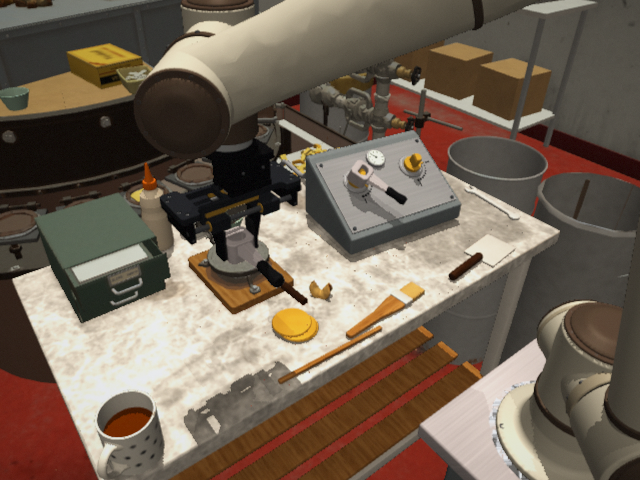

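Run:
```python
import cv2
t=cv2.imread("pics/f_wrist.png")
cv2.imwrite("pics/f_z.png",cv2.resize(t[230:395,235:400],None,fx=4.5,fy=4.5,interpolation=cv2.INTER_CUBIC))
```

```text
(no output)
```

View pics/f_z.png

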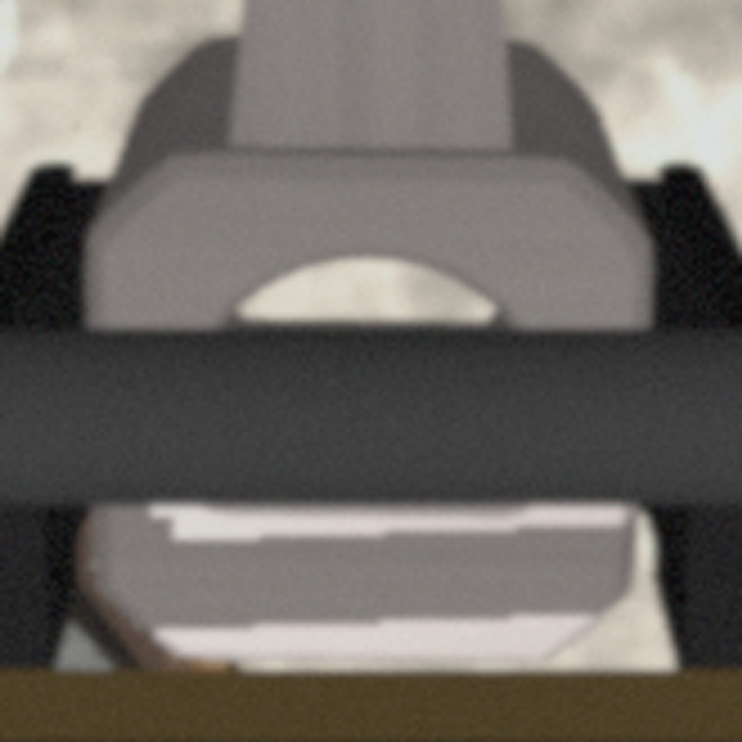

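Run:
```python
from h import *
import pickle
w=load("f_wrist.npz"); s=pickle.load(open("f_s.pkl","rb"))
C=np.load("wc.npz"); Rc,pc=C["R"],C["p"]
# consistency of hand-eye between captures (tool pose from sense vs cam)
R0=np.array(s["ee_rot"]);p0=np.array(s["tcp_pos"]); print(R0.T@(w["T"][:3,3]-p0)-pc)
def pt(P): q=(np.atleast_2d(P)-pc)@Rc; return np.c_[w["cx"]+w["f"]*q[:,0]/q[:,2],w["cy"]+w["f"]*q[:,1]/q[:,2]]
def m(p):
    ox,oz,oy,pitch=p
    def T(x,h,z): # lever-ish local: x tool dir, h above boss top (towards -y), pitch about z
        cp,sp=np.cos(pitch),np.sin(pitch)
        return np.array([ox+cp*x+sp*h, oy-(-sp*x+cp*h), oz+z])
    o=[pt(T(-.022,-.001,0))[0,1]-263.3, pt(T(.022,-.001,0))[0,1]-376.7, pt(T(-.0138,0,0))[0,1]-287.3,
       pt(T(-.008,-.001,-.022))[0,0]-253.9, pt(T(-.008,-.001,.022))[0,0]-380.6]
    return np.array(o)
for fixp in (1,0):
    f=(lambda q:m([q[0],q[1],q[2],0])) if fixp else m
    r_=least_squares(f,[0,0,-.0186]+([] if fixp else [0]),x_scale=.001); print(r_.x*1000,r_.fun)
print(m([0,0,-.0186,0]))
```

```text
[ 0.0005 -0.0046 -0.    ]
[ -0.6228  -0.4171 -18.5013] [ 0.0862  0.1847 -0.2593  0.108  -0.108 ]
[ -0.7251  -0.4179 -18.7185   7.3557] [ 0.1584  0.0125 -0.1714 -0.022   0.022 ]
[1.9192 1.833  1.5482 1.3342 1.0618]
```

>>> step_arm(
  moves=[
    [[0,-0.12,0,-0.7,-2.5,-4,0],[0,-0.24,0,-1.4,-4.5,-8,0],[0,-0.36,0,-1.4,-4.5,-13,0],[0,-0.44,0,-1.4,-4.5,-17,0],[0,-0.52,0,-1.4,-4.5,-21,0]],
  ],
)

```text
time_s: 5.77
tcp_pos: [0.4193, 0.1032, 0.279]
ee_rot: [[0.862, -0.005, -0.506], [0.506, 0.001, 0.862], [-0.004, -1.0, 0.003]]
wrist_force: [0.9, -0.7, -2.6]
gripper_width: 0.501
```

Run:
```python
from h import *
step(down(62),np.array([.43,-.11,.28]))
```

```text
t 5.7667 rotvec [-0.004 -0.551 -0.003] deg 31.6 shift cm [ -9.87  -0.12 -18.93] grip 0.5011490007711588
```

>>> step_arm(
  moves=[
    [[0,-0.11,0,-2,0,-3.6,0],[0,-0.22,0,-4,0,-7.2,0],[0,-0.33,0,-6,0,-11,0],[0,-0.44,0,-8,0,-15,0],[0,-0.55,0,-9.9,0,-18.9,0]],
  ],
)

```text
time_s: 6.18
tcp_pos: [0.4266, -0.0723, 0.2782]
ee_rot: [[0.507, -0.006, -0.862], [0.862, 0.002, 0.507], [-0.001, -1.0, 0.007]]
wrist_force: [0.7, 0.9, -2.5]
gripper_width: 0.503
```

```bash
cat >> h.py <<'E'
TP=np.array([0.6176,-0.2773,-0.1237])  # face point x,y, yaw of right tap
OFF=np.array([-.0006,-.0005,-.0004])   # boss centre in tool frame
def tap(theta,TP=TP):
    n=rz(TP[2])@NB; rt=rz(TP[2])@np.array([0,-1.,0]); dn=-(rz(TP[2])@UB)
    x=rt*np.cos(theta)+dn*np.sin(theta)
    return np.c_[x,np.cross(n,x),n], np.array([TP[0],TP[1],.116])+.034*n
def ins(theta,lift,TP=TP,dx=0,dy=0):
    RL,ps=tap(theta,TP); R=toolR(RL); return R, ps+RL@np.array([dx,dy,lift])-R@OFF
E
python3 - <<'E'
from h import *
step(*ins(.14,.10))
E
```

```text
t 6.1833 rotvec [-0.512 -0.262 -0.143] deg 34.0 shift cm [-10.57   4.55 -20.71] grip 0.5033626635067011
```

>>> step_arm(
  moves=[
    [[-0.1,-0.05,-0.03,-2,0,-3.6,0],[-0.2,-0.1,-0.06,-4,0,-7.2,0],[-0.31,-0.16,-0.09,-6,1,-11,0],[-0.42,-0.21,-0.12,-8,2,-15,0],[-0.51,-0.26,-0.14,-9.5,3,-18.5,0]],
  ],
)

```text
time_s: 6.6
tcp_pos: [0.5336, -0.2451, 0.2477]
ee_rot: [[0.248, 0.496, -0.832], [0.966, -0.067, 0.248], [0.067, -0.866, -0.496]]
wrist_force: [0.2, 2.2, -3.1]
gripper_width: 0.507
```

Run:
```python
from h import *
step(*ins(.14,.07))
```

```text
t 6.6 rotvec [ 0.001 -0.004 -0.005] deg 0.4 shift cm [-1.9   5.43 -1.23] grip 0.5067143994262189
```

>>> step_arm(
  moves=[
    [[0,0,0,-1,2,-0.6,0],[0,0,0,-1.9,4,-1.2,0],[0,0,0,-1.9,5.4,-1.2,0],[0,0,0,-1.9,5.4,-1.2,0],[0,0,0,-1.9,5.4,-1.2,0]],
  ],
)

```text
time_s: 7.02
tcp_pos: [0.5661, -0.2683, 0.2049]
ee_rot: [[0.25, 0.49, -0.835], [0.966, -0.065, 0.252], [0.069, -0.869, -0.489]]
wrist_force: [-0.6, 0.4, -1.6]
gripper_width: 0.504
```

>>> step_arm(
  moves=[
    [[0,0,0,0,0,0,0],[0,0,0,0,0,0,0],[0,0,0,0,0,0,0],[0,0,0,0,0,0,0],[0,0,0,0,0,0,0]],
  ],
)

```text
time_s: 7.43
tcp_pos: [0.5676, -0.2681, 0.2098]
ee_rot: [[0.249, 0.498, -0.831], [0.966, -0.066, 0.249], [0.069, -0.865, -0.497]]
wrist_force: [0.0, 0.1, -3.3]
gripper_width: 0.506
```

```bash
python3 cap.py g wrist scene top;  python3 - <<'E'
from h import *
step(*ins(.14,.07))
E
```

```text
7.5833 [ 0.5676 -0.2683  0.2093] [-11.5647  12.2943 -21.9115  -4.5669 -25.8172  -0.364 ] [ 0.2044  0.1062 -1.8834]
t 7.5833 rotvec [ 0.002 -0.006 -0.004] deg 0.4 shift cm [-0.25  0.27  0.27] grip 0.4984612105136382
```

View pics/g_wrist.png

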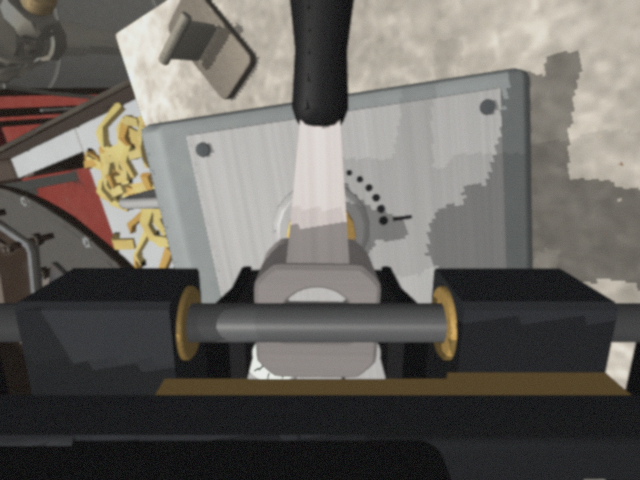

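View pics/g_scene.png

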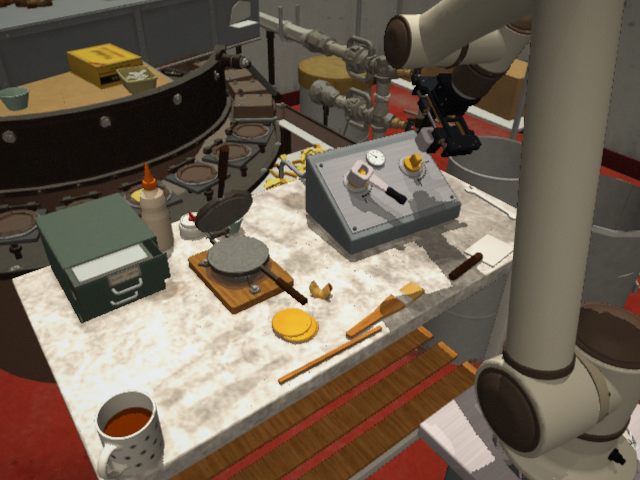

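Run:
```python
from h import *
w=load("g_wrist.npz")
im=w["im"][160:260,265:425,::-1]
cv2.imwrite("pics/g_z.png",cv2.resize(im,None,fx=5,fy=5,interpolation=cv2.INTER_CUBIC))
RL,ps=tap(0); n=RL[:,2]; c=ps-.034*n
th=np.radians(np.arange(9)*11.25)
print((proj(w,c+.04*(np.cos(th)[:,None]*RL[:,0]-np.sin(th)[:,None]*RL[:,1]))-[264.6,159.6])*5)
```

```text
[[234.8177  35.568 ]
 [298.2149  32.5767]
 [360.8832  42.0794]
 [420.1432  63.6314]
 [473.5022  96.2281]
 [518.7845 138.3738]
 [554.2341 188.1799]
 [578.5818 243.4815]
 [591.076  301.9596]]
```

View pics/g_z.png

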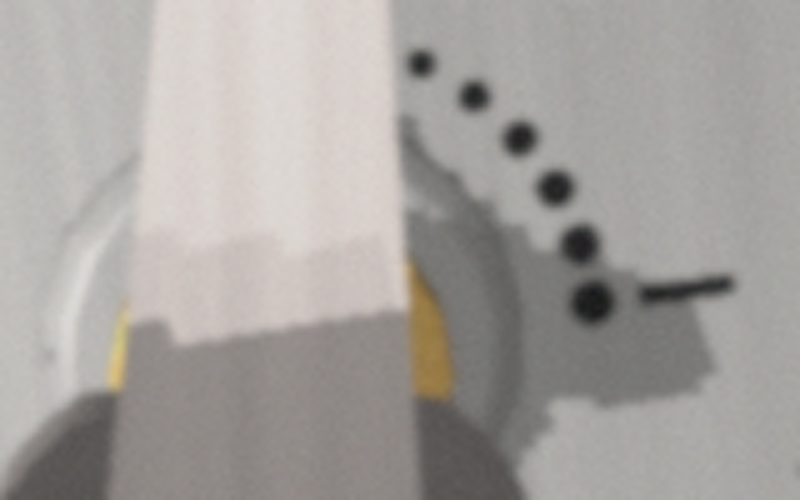

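```bash
cat >> h.py <<'E'
def camtool(c): # tool pose from camera pose
    C=np.load("wc.npz"); R=c["T"][:3,:3]@C["R"].T; return R, c["T"][:3,3]-R@C["p"]
E
python3 - <<'E'
from h import *
from station import r
import pickle
R,p=camtool(load("g_wrist.npz")); print(p); s=pickle.load(open("g_s.pkl","rb")); print(s["tcp_pos"]); print(Ro.from_matrix(R.T@np.array(s["ee_rot"])).as_rotvec())
for _ in range(3): print(r.sense()["tcp_pos"])
print("from cam:"); step(*ins(.14,.07),s=dict(ee_rot=R,tcp_pos=p,time_s=0,gripper_width=0))
E
```

```text
[ 0.5668 -0.2687  0.2094]
[ 0.5676 -0.2683  0.2093]
[ 0.0013  0.0003 -0.0005]
[ 0.5676 -0.2683  0.2093]
[ 0.5676 -0.2683  0.2093]
[ 0.5676 -0.2683  0.2093]
from cam:
t 0 rotvec [ 0.004 -0.005 -0.005] deg 0.5 shift cm [-0.19  0.31  0.22] grip 0
```

>>> step_arm(
  moves=[
    [[0.002,-0.005,-0.003,-0.19,1,0.22,0],[0.004,-0.005,-0.005,-0.19,2,0.22,0],[0.004,-0.005,-0.005,-0.19,3,0.22,0],[0.004,-0.005,-0.005,-0.19,3.8,0.22,0],[0.004,-0.005,-0.005,-0.19,3.8,0.22,0]],
  ],
)

```text
time_s: 8.0
tcp_pos: [0.5839, -0.2721, 0.1715]
ee_rot: [[0.243, 0.491, -0.837], [0.967, -0.06, 0.246], [0.071, -0.869, -0.489]]
wrist_force: [0.4, 0.6, -3.3]
gripper_width: 0.504
```

>>> step_arm(
  moves=[
    [[0,0,0,0,0,0,0],[0,0,0,0,0,0,0],[0,0,0,0,0,0,0],[0,0,0,0,0,0,0],[0,0,0,0,0,0,0]],
  ],
)

```text
time_s: 8.42
tcp_pos: [0.5842, -0.2722, 0.1754]
ee_rot: [[0.242, 0.495, -0.834], [0.968, -0.061, 0.245], [0.071, -0.867, -0.494]]
wrist_force: [-0.3, 0.5, -2.5]
gripper_width: 0.501
```

```bash
python3 cap.py i wrist scene;  python3 - <<'E'
from h import *
step(*ins(.14,.035))
w=load("i_wrist.npz"); R,p=camtool(w)
print("from cam:"); step(*ins(.14,.035),s=dict(ee_rot=R,tcp_pos=p,time_s=0,gripper_width=0))
im=w["im"][170:400,235:435,::-1]
im=cv2.resize(im,None,fx=3,fy=3,interpolation=cv2.INTER_CUBIC)
RL,ps=tap(0); n=RL[:,2]; c=ps-.034*n
th=np.radians(np.arange(9)*11.25)
for q in (proj(w,c+.04*(np.cos(th)[:,None]*RL[:,0]-np.sin(th)[:,None]*RL[:,1]))-[235,170]+.5)*3: cv2.circle(im,tuple(map(int,q.round())),3,(0,0,255),-1)
cv2.imwrite("pics/i_z.png",im)
E
```

```text
8.5167 [ 0.5842 -0.2722  0.1752] [-11.8687  16.212  -21.4581  -6.3398 -22.6143   1.9279] [ 0.5064  0.2549 -2.5617]
t 8.5167 rotvec [-0.001 -0.001  0.001] deg 0.1 shift cm [-0.03 -0.03  0.06] grip 0.506587504503407
from cam:
t 0 rotvec [-0.001 -0.001  0.   ] deg 0.1 shift cm [ 0.04 -0.02  0.  ] grip 0
```

View pics/i_z.png

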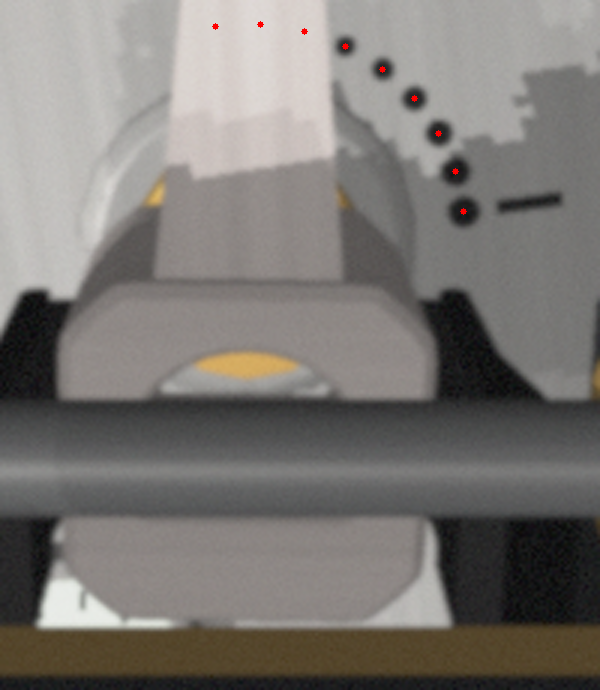

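View pics/i_scene.png

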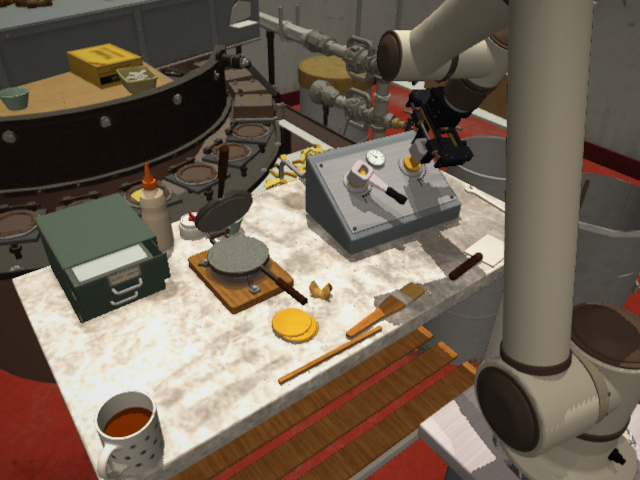

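>>> step_arm(
  moves=[
    [[0,0,0,0.04,0.4,0.02,0],[0,0,0,0.04,0.8,0.02,0],[0,0,0,0.04,1.1,0.02,0],[0,0,0,0.04,1.4,0.02,0],[0,0,0,0.04,1.6,0.02,0]],
  ],
)

```text
time_s: 8.93
tcp_pos: [0.5922, -0.273, 0.1603]
ee_rot: [[0.243, 0.494, -0.835], [0.968, -0.061, 0.245], [0.071, -0.867, -0.493]]
wrist_force: [-0.1, -1.1, -1.6]
gripper_width: 0.501
```

Run:
```python
from h import *
step(*ins(.14,0))
from station import r
s=r.sense(); R=np.array(s["ee_rot"]); print("F tool",R.T@s["wrist_force"],"M",R.T@s["moment"])
```

```text
t 8.9333 rotvec [-0.002 -0.001  0.   ] deg 0.1 shift cm [-0.06  1.78  0.01] grip 0.5014348235182944
F tool [-1.2405  1.3654  0.5961] M [1.4204 0.0192 0.3857]
```

>>> step_arm(
  moves=[
    [[0,0,0,0,0.3,0,0],[0,0,0,0,0.6,0,0],[0,0,0,0,0.9,0,0],[0,0,0,0,0.9,0,0],[0,0,0,0,0.9,0,0]],
  ],
)

```text
time_s: 9.35
tcp_pos: [0.5966, -0.2735, 0.1527]
ee_rot: [[0.243, 0.494, -0.835], [0.968, -0.061, 0.245], [0.071, -0.867, -0.493]]
wrist_force: [0.5, -2.5, -4.2]
gripper_width: 0.501
```

Run:
```python
from h import *
step(*ins(.14,0))
from station import r
s=r.sense(); R=np.array(s["ee_rot"]); print("F tool",R.T@s["wrist_force"],"M",R.T@s["moment"])
```

```text
t 9.35 rotvec [-0.002 -0.001  0.   ] deg 0.1 shift cm [-0.06  0.9   0.01] grip 0.5007374365751662
F tool [-2.5815  4.0579  1.0525] M [ 1.2885 -0.0244  0.7658]
```

>>> step_arm(
  moves=[
    [[0,0,0,-0.02,0.3,0,0],[0,0,0,-0.04,0.6,0,0],[0,0,0,-0.05,0.8,0,0],[0,0,0,-0.05,0.9,0,0],[0,0,0,-0.05,0.95,0,0]],
  ],
)

```text
time_s: 9.77
tcp_pos: [0.6002, -0.2741, 0.1459]
ee_rot: [[0.242, 0.494, -0.835], [0.968, -0.06, 0.245], [0.071, -0.867, -0.493]]
wrist_force: [-10.7, 3.7, 9.3]
gripper_width: 0.502
```

Run:
```python
from h import *
step(*ins(.14,0))
from station import r
s=r.sense(); R=np.array(s["ee_rot"]); print("F tool",R.T@s["wrist_force"],"M",R.T@s["moment"])
```

```text
t 9.7667 rotvec [-0.003 -0.001  0.001] deg 0.2 shift cm [-0.04  0.12 -0.01] grip 0.5022323106033455
F tool [  1.6714 -13.6092   5.2968] M [ 2.4236  0.0651 -0.355 ]
```

>>> step_arm(
  moves=[
    [[0,0,0,0,0.05,0,0],[0,0,0,0,0.1,0,0],[0,0,0,0,0.1,0,0],[0,0,0,0,0.1,0,0],[0,0,0,0,0.1,0,0]],
  ],
)

```text
time_s: 10.18
tcp_pos: [0.6002, -0.2741, 0.1459]
ee_rot: [[0.242, 0.494, -0.835], [0.968, -0.06, 0.245], [0.071, -0.867, -0.493]]
wrist_force: [-12.5, 4.2, 12.4]
gripper_width: 0.5
```

```bash
python3 - <<'E'
from h import *
step(*ins(.14,0))
from station import r
s=r.sense(); R=np.array(s["ee_rot"]); print("F tool",R.T@s["wrist_force"],"M",R.T@s["moment"])
E
python3 cap.py j wrist scene
python3 - <<'E'
from h import *
w=load("j_wrist.npz"); R,p=camtool(w); step(*ins(.14,0),s=dict(ee_rot=R,tcp_pos=p,time_s=0,gripper_width=0))
im=cv2.resize(w["im"][170:400,235:435,::-1],None,fx=3,fy=3,interpolation=cv2.INTER_CUBIC); cv2.imwrite("pics/j_z.png",im)
s=cv2.imread("pics/j_scene.png"); cv2.imwrite("pics/j_zs.png",cv2.resize(s[100:240,310:480],None,fx=4.5,fy=4.5,interpolation=cv2.INTER_CUBIC))
E
```

```text
t 10.1833 rotvec [-0.002 -0.001  0.001] deg 0.2 shift cm [-0.04  0.12 -0.01] grip 0.5004162940053277
F tool [  1.9173 -17.1573   5.3511] M [ 2.7044  0.1087 -0.5131]
10.2833 [ 0.6002 -0.274   0.1458] [-11.7371  19.6847 -21.0708  -7.152  -19.6034   2.7073] [-11.7232   4.6342  12.3794]
t 0 rotvec [-0.002 -0.001  0.   ] deg 0.1 shift cm [ 0.04  0.12 -0.08] grip 0
```

View pics/j_z.png

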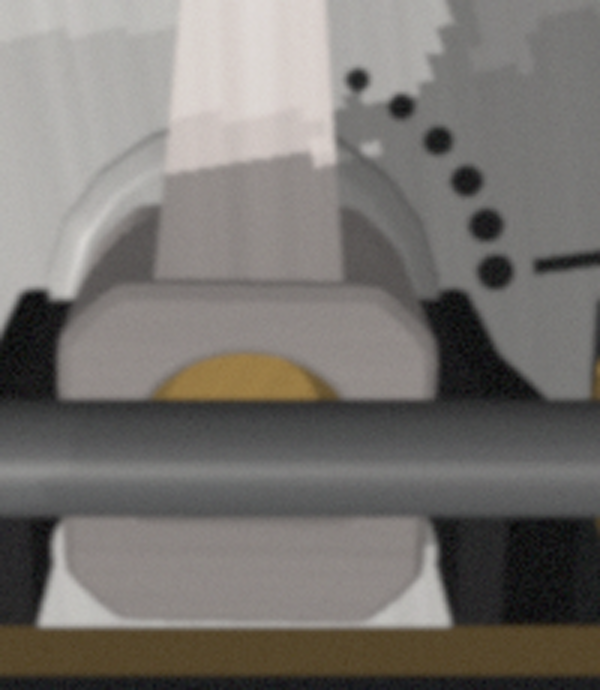

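View pics/j_zs.png

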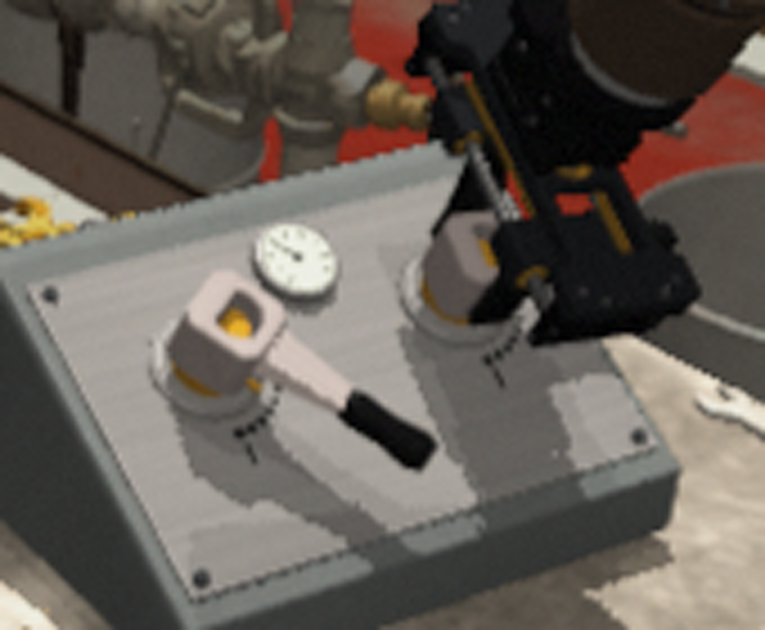

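Run:
```python
from h import *
for t in (.3,.37,1.06): step(*ins(t,-.001))
```

```text
t 10.2833 rotvec [-0.003  0.159  0.001] deg 9.1 shift cm [-0.04  0.22 -0.02] grip 0.5068043756543845
t 10.2833 rotvec [-0.003  0.229  0.001] deg 13.1 shift cm [-0.04  0.22 -0.02] grip 0.5068043756543845
t 10.2833 rotvec [-0.003  0.919 -0.   ] deg 52.7 shift cm [-0.03  0.22 -0.07] grip 0.5068043756543845
```

>>> step_arm(
  moves=[
    [[0,0.04,0,0,-0.05,0,0],[0,0.08,0,0,-0.05,0,0],[0,0.12,0,0,-0.05,0,0],[0,0.16,0,0,-0.05,0,0],[0,0.2,0,0,-0.05,0,0]],
  ],
)

```text
time_s: 10.7
tcp_pos: [0.6009, -0.2743, 0.1463]
ee_rot: [[0.404, 0.495, -0.769], [0.899, -0.061, 0.433], [0.168, -0.866, -0.47]]
wrist_force: [-8.6, 2.4, 8.4]
gripper_width: 0.504
```

```bash
cat > st.py <<'E'
from h import *
step(*ins(1.06,0))
from station import r
s=r.sense(); R=np.array(s["ee_rot"]); print("F tool",R.T@s["wrist_force"],"M",R.T@s["moment"]); RL=tap(0)[0]; x=-R[:,0]; print("theta",np.arctan2(-x@RL[:,1],x@RL[:,0]),s["joints"])
E
python3 st.py
```

```text
t 10.7 rotvec [-0.001  0.719  0.   ] deg 41.2 shift cm [-0.03  0.12  0.  ] grip 0.5042468773146876
F tool [  0.0775 -11.6576   3.6861] M [ 2.1593 -0.2345  0.2333]
theta 0.3411431646488495 [-11.7377  19.6933 -21.0316  -7.0945 -19.553   -8.825 ]
```

>>> step_arm(
  moves=[
    [[0,0.05,0,0,0,0,0],[0,0.1,0,0,0,0,0],[0,0.15,0,0,0,0,0],[0,0.2,0,0,0,0,0],[0,0.25,0,0,0,0,0]],
  ],
)

```text
time_s: 11.12
tcp_pos: [0.601, -0.2744, 0.1463]
ee_rot: [[0.582, 0.496, -0.645], [0.764, -0.061, 0.642], [0.279, -0.866, -0.414]]
wrist_force: [-7.5, 2.6, 8.1]
gripper_width: 0.504
```

>>> step_arm(
  moves=[
    [[0,0.05,0,0,0,0,0],[0,0.1,0,0,0,0,0],[0,0.15,0,0,0,0,0],[0,0.2,0,0,0,0,0],[0,0.25,0,0,0,0,0]],
  ],
)

```text
time_s: 11.53
tcp_pos: [0.601, -0.2745, 0.1464]
ee_rot: [[0.723, 0.496, -0.481], [0.582, -0.061, 0.811], [0.373, -0.866, -0.332]]
wrist_force: [-7.8, 1.1, 8.1]
gripper_width: 0.505
```

```bash
python3 st.py; python3 cap.py k wrist top scene
```

```text
t 11.5333 rotvec [-0.001  0.219 -0.   ] deg 12.5 shift cm [-0.02  0.12  0.02] grip 0.5045004101897218
F tool [ -1.9516 -10.9616   1.9673] M [ 1.5721 -0.2106  1.3733]
theta 0.8414680478319359 [-11.7492  19.6986 -21.0254  -7.0776 -19.5323 -37.4976]
11.6833 [ 0.601  -0.2745  0.1464] [-11.7523  19.6959 -21.02    -7.1153 -19.5278 -37.4216] [-8.1661  1.4149  7.2677]
```

View pics/k_wrist.png

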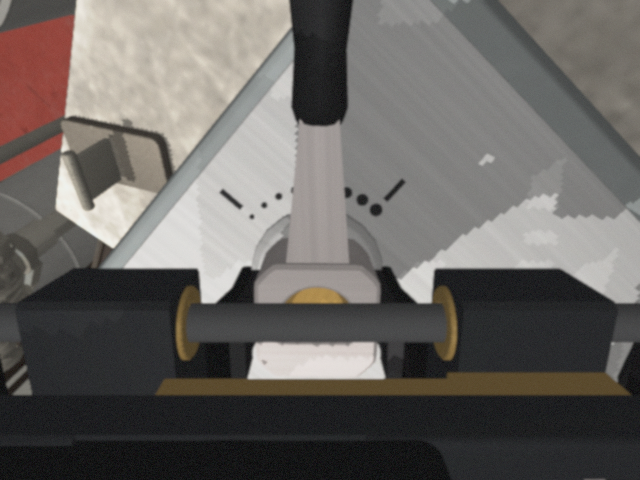

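>>> step_arm(
  moves=[
    [[0,0.05,0,0,0,0,0],[0,0.1,0,0,0,0,0],[0,0.15,0,0,0,0,0],[0,0.19,0,0,0,0,0],[0,0.22,0,0,0,0,0]],
  ],
)

```text
time_s: 12.1
tcp_pos: [0.6011, -0.2746, 0.1464]
ee_rot: [[0.81, 0.496, -0.312], [0.391, -0.061, 0.918], [0.436, -0.866, -0.243]]
wrist_force: [-7.9, 1.5, 7.4]
gripper_width: 0.501
```

>>> step_arm(
  moves=[
    [[0,0,0,0,0.1,0,0],[0,0,0,0,0.15,0,0],[0,0,0,0,0.2,0,0],[0,0,0,0,0.2,0,0],[0,0,0,0,0.2,0,0]],
  ],
)

```text
time_s: 12.52
tcp_pos: [0.6011, -0.2746, 0.1463]
ee_rot: [[0.81, 0.496, -0.312], [0.391, -0.061, 0.918], [0.437, -0.866, -0.244]]
wrist_force: [-16.2, 4.6, 19.5]
gripper_width: 0.505
```

```bash
python3 st.py; python3 cap.py l wrist top scene
python3 - <<'E'
import cv2
t=cv2.imread("pics/l_top.png"); s=cv2.imread("pics/l_scene.png"); w=cv2.imread("pics/l_wrist.png")
a=cv2.resize(t[120:270,375:575],(800,600),interpolation=cv2.INTER_CUBIC); cv2.imwrite("pics/l_zt.png",a)
cv2.imwrite("pics/l_zs.png",cv2.resize(s[100:250,300:500],(800,600),interpolation=cv2.INTER_CUBIC))
cv2.imwrite("pics/l_zw.png",cv2.resize(w[150:400,180:440],None,fx=2.3,fy=2.3,interpolation=cv2.INTER_CUBIC))
E
```

```text
t 12.5167 rotvec [-0.001 -0.001  0.   ] deg 0.1 shift cm [-0.03  0.11  0.02] grip 0.5046754754152577
F tool [ -2.7855 -25.2318   4.4702] M [2.1454 0.0915 1.9805]
theta 1.0605423976906128 [-11.766   19.7082 -20.9996  -7.1481 -19.5242 -49.9693]
12.6667 [ 0.6011 -0.2747  0.1463] [-11.7697  19.7101 -21.0004  -7.1472 -19.5209 -49.9702] [-16.2762   4.9     17.6568]
```

View pics/l_zw.png

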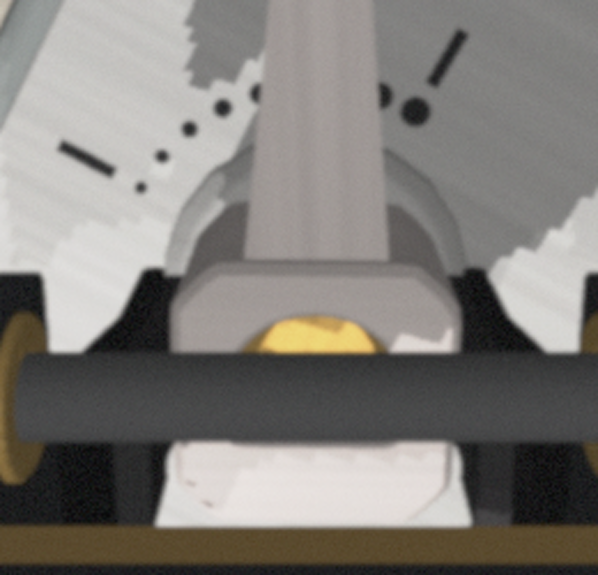

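View pics/l_zs.png

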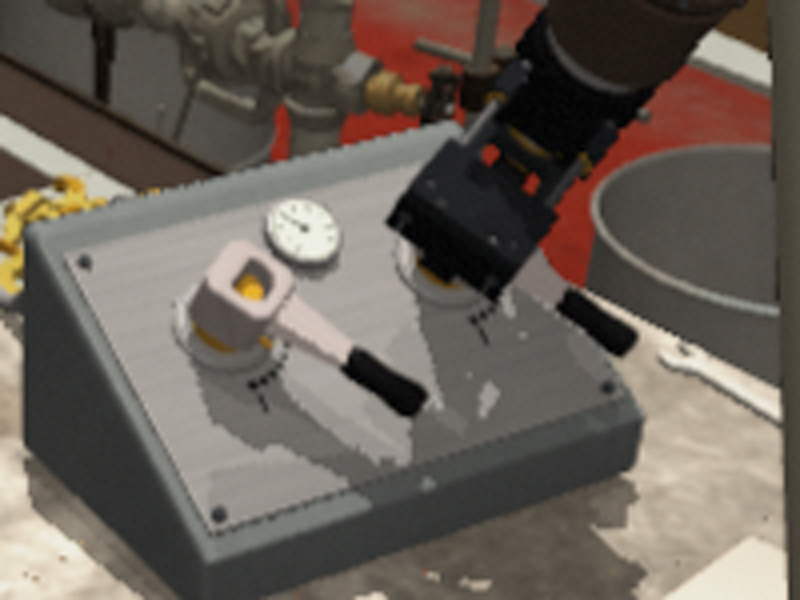

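View pics/l_zt.png

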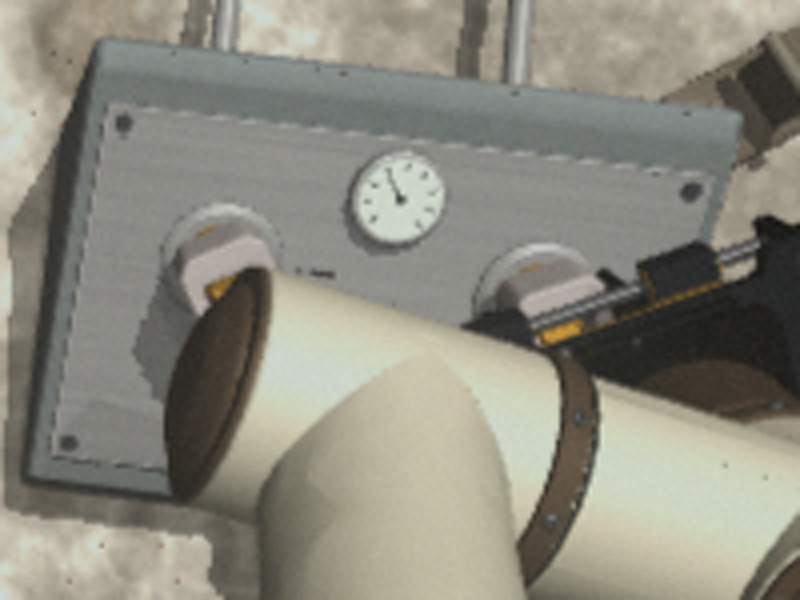

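>>> step_arm(
  moves=[
    [[0,0,0,0,-0.2,0,0],[0,0,0,0,-0.3,0,0],[0,0,0,0,-0.3,0,40],[0,0,0,0,-0.3,0,60],[0,0,0,0,-0.3,0,75]],
  ],
)

```text
time_s: 13.08
tcp_pos: [0.6017, -0.2744, 0.1457]
ee_rot: [[0.81, 0.496, -0.312], [0.391, -0.061, 0.918], [0.437, -0.866, -0.244]]
wrist_force: [-0.3, -0.0, 0.1]
gripper_width: 0.585
```

>>> step_arm(
  moves=[
    [[0,0,0,0,0,0,75],[0,0,0,0,0,0,75],[0,0,0,0,0,0,75],[0,0,0,0,0,0,75],[0,0,0,0,0,0,75]],
  ],
)

```text
time_s: 13.5
tcp_pos: [0.6009, -0.2743, 0.1451]
ee_rot: [[0.811, 0.495, -0.313], [0.391, -0.061, 0.918], [0.435, -0.867, -0.242]]
wrist_force: [-0.6, 0.3, 0.4]
gripper_width: 0.744
```

```bash
python3 st.py
```

```text
t 13.5 rotvec [-0.002 -0.001 -0.001] deg 0.1 shift cm [ 0.03  0.01 -0.04] grip 0.7442853274592522
F tool [-0.2293 -0.666   0.3824] M [ 0.4711 -0.0228  0.9382]
theta 1.0609056394445657 [-11.7387  19.7981 -21.0534  -7.1166 -19.4898 -50.0376]
```

Released without force. Retract straight off the face and look.

>>> step_arm(
  moves=[
    [[0,0,0,0,-1,0,80],[0,0,0,0,-3,0,80],[0,0,0,0,-6,0,80],[0,0,0,0,-9,0,80],[0,0,0,0,-12,0,80]],
  ],
)

```text
time_s: 13.92
tcp_pos: [0.5403, -0.267, 0.2507]
ee_rot: [[0.811, 0.494, -0.313], [0.391, -0.061, 0.918], [0.435, -0.867, -0.243]]
wrist_force: [0.3, -0.0, 0.4]
gripper_width: 0.798
```

>>> step_arm(
  moves=[
    [[0,0,0,0,-0.5,0,80],[0,0,0,0,-0.5,0,80],[0,0,0,0,-0.5,0,80],[0,0,0,0,-0.5,0,80],[0,0,0,0,-0.5,0,80]],
  ],
)

```text
time_s: 14.33
tcp_pos: [0.5387, -0.2666, 0.2518]
ee_rot: [[0.812, 0.492, -0.313], [0.391, -0.06, 0.919], [0.433, -0.869, -0.241]]
wrist_force: [0.5, -0.1, -0.4]
gripper_width: 0.798
```

```bash
python3 cap.py m wrist scene
python3 - <<'E'
from h import *
w=load("m_wrist.npz"); 
RL,ps=tap(0); n=RL[:,2]; c=ps-.034*n
for k,cc in (("right",c),("left",c-.16*RL[:,0])):
  for th in (.98,1.04,1.1):
    x=RL[:,0]*np.cos(th)-RL[:,1]*np.sin(th)
    print(k,th,proj(w,np.array([cc+.052*n,cc+.041*n+.03*x,cc+.041*n+.119*x,cc+.012*n+.029*x])).round(1).tolist())
s=cv2.imread("pics/m_scene.png"); cv2.imwrite("pics/m_zs.png",cv2.resize(s[100:250,300:500],(800,600),interpolation=cv2.INTER_CUBIC))
E
```

```text
14.4333 [ 0.5389 -0.2667  0.252 ] [-12.3316   7.399  -20.897   -5.0193 -32.1761 -51.9859] [ 0.0302 -0.3216 -0.1865]
right 0.98 [[314.6, 234.1], [310.8, 185.2], [298.1, 36.8], [311.3, 180.5]]
right 1.04 [[314.6, 234.1], [313.5, 185.1], [310.1, 36.2], [313.7, 180.4]]
right 1.1 [[314.6, 234.1], [316.3, 185.1], [322.2, 36.3], [316.1, 180.4]]
left 0.98 [[517.0, 343.1], [511.4, 296.4], [516.6, 168.6], [493.9, 282.1]]
left 1.04 [[517.0, 343.1], [513.9, 296.3], [527.8, 168.1], [496.2, 282.0]]
left 1.1 [[517.0, 343.1], [516.5, 296.3], [538.9, 168.2], [498.4, 282.0]]
```

View pics/m_wrist.png

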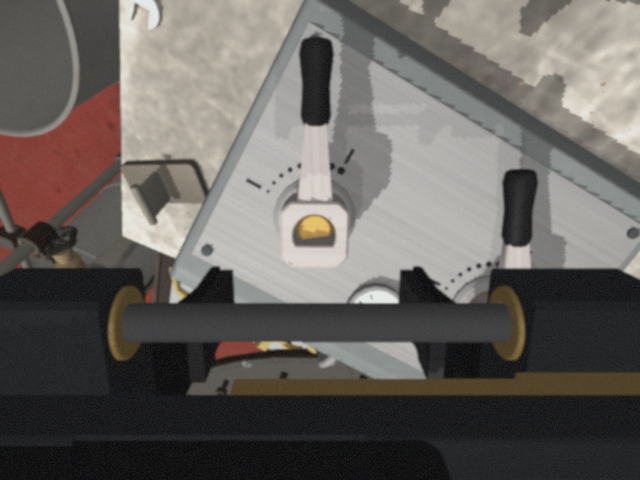

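View pics/m_zs.png

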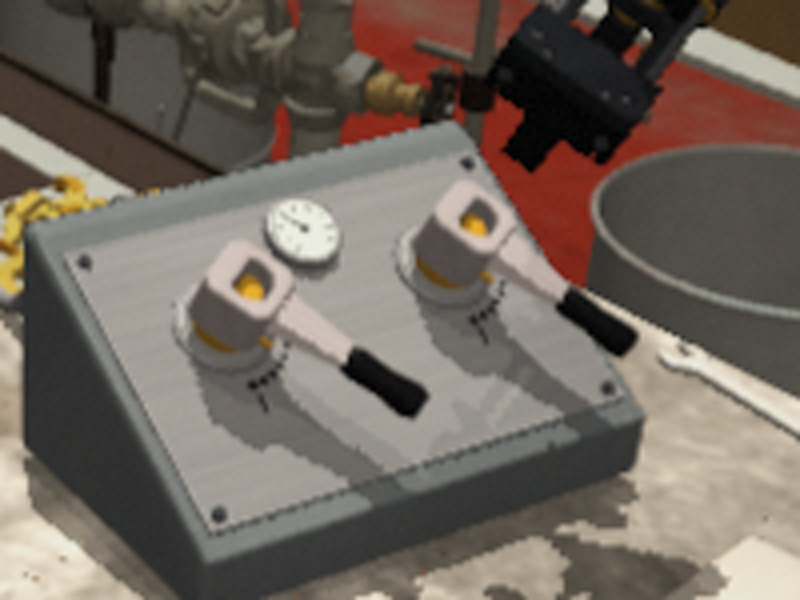

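Run:
```python
import cv2,numpy as np
w=cv2.imread("pics/m_wrist.png"); s=cv2.imread("pics/m_scene.png")
a=cv2.resize(w[190:275,270:360],None,fx=7,fy=7,interpolation=cv2.INTER_CUBIC); cv2.imwrite("pics/m_zw.png",a)
b=np.hstack([cv2.resize(q,(390,390),interpolation=cv2.INTER_CUBIC) for q in (s[155:205,340:390],s[140:190,396:446])]); cv2.imwrite("pics/m_zss.png",b)
```

```text
(no output)
```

View pics/m_zw.png

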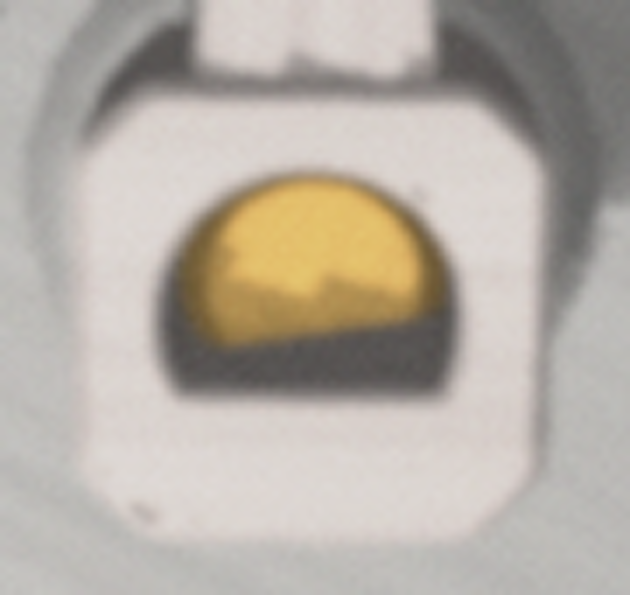

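View pics/m_zss.png

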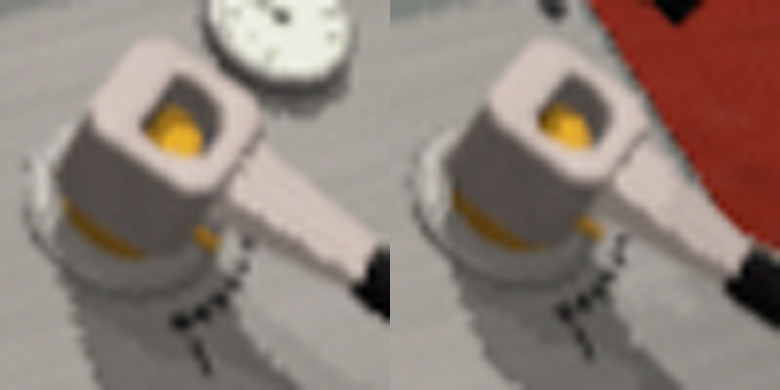

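Run:
```python
from h import *
k=load("m_scene.npz"); RL,ps=tap(0); n=RL[:,2]; c=ps-.034*n
im=k["im"][...,::-1]
out=[]
for cc,(x0,y0) in ((c-.16*RL[:,0],(350,170)),(c,(406,155))):
  # align model via fitted full-on dot etc: draw pointers
  big=cv2.resize(im[y0:y0+40,x0:x0+40],(400,400),interpolation=cv2.INTER_CUBIC)
  th0=np.radians(np.arange(9)*11.25)
  for q in (proj(k,cc+.04*(np.cos(th0)[:,None]*RL[:,0]-np.sin(th0)[:,None]*RL[:,1]))-[x0,y0]+.5)*10: cv2.circle(big,tuple(map(int,q.round())),2,(255,0,255),-1)
  for th,col in ((.85,(255,0,0)),(.95,(0,255,0)),(1.05,(0,0,255))):
    x=RL[:,0]*np.cos(th)-RL[:,1]*np.sin(th)
    Q=(proj(k,np.array([cc+.012*n+.021*x,cc+.012*n+.029*x]))-[x0,y0]+.5)*10
    cv2.line(big,tuple(map(int,Q[0].round())),tuple(map(int,Q[1].round())),col,1)
  out.append(big)
cv2.imwrite("pics/n_ptr.png",np.hstack(out))
# wrist: spindle flat overlay
w=load("m_wrist.npz"); x0,y0=270,190
big=cv2.resize(w["im"][190:275,270:360,::-1],None,fx=7,fy=7,interpolation=cv2.INTER_CUBIC)
for th,col in ((.92,(255,0,0)),(1.0,(0,255,0)),(1.07,(0,0,255))):
    x=RL[:,0]*np.cos(th)-RL[:,1]*np.sin(th); y=np.cross(n,x)
    for h,hc in ((.042,.008),(.036,.0115)):
        Q=(proj(w,np.array([c+h*n-.006*x+hc*y,c+h*n-.006*x-hc*y]))-[x0,y0]+.5)*7
        cv2.line(big,tuple(map(int,Q[0].round())),tuple(map(int,Q[1].round())),col,1)
cv2.imwrite("pics/n_fl.png",big)
```

```text
(no output)
```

View pics/n_ptr.png

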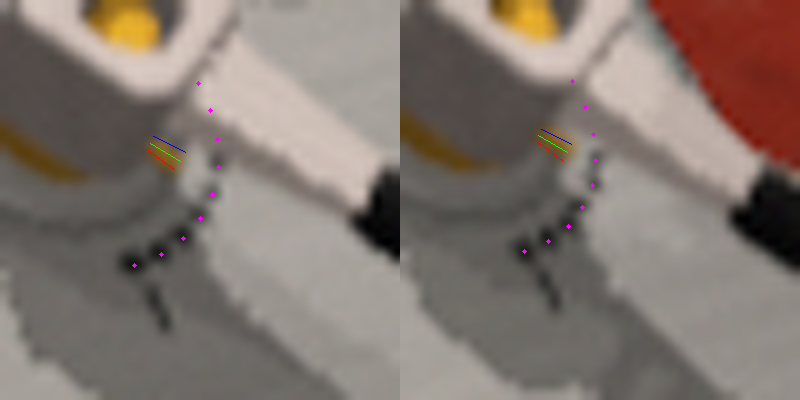

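View pics/n_fl.png

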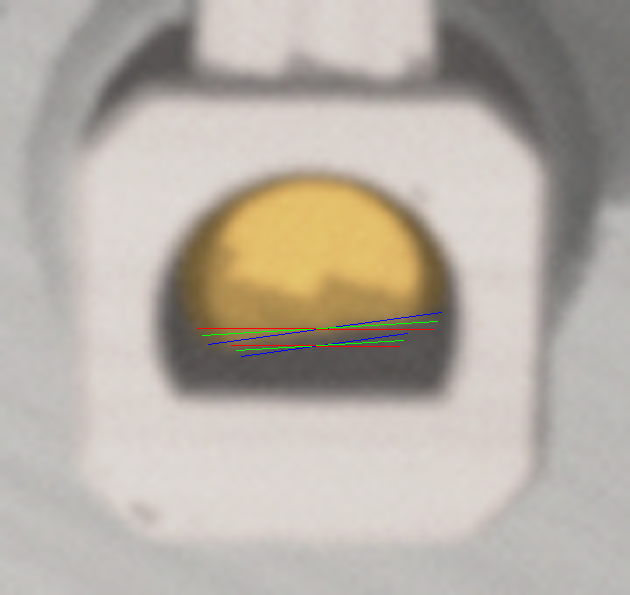

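Run:
```python
from h import *
RL,ps=tap(1.06); step(toolR(RL),ps-.16*tap(0)[0][:,0]+.135*RL[:,2])
```

```text
t 14.4333 rotvec [-0.003 -0.001 -0.003] deg 0.3 shift cm [ 7.83 -1.13 13.86] grip 0.7987984411571971
```

>>> step_arm(
  moves=[
    [[0,0,0,2,-1.1,3.4,80],[0,0,0,4,-1.1,7,80],[0,0,0,6,-1.1,10.5,80],[0,0,0,7.8,-1.1,13.9,80],[0,0,0,7.8,-1.1,13.9,80]],
  ],
)

```text
time_s: 14.85
tcp_pos: [0.5535, -0.1031, 0.2624]
ee_rot: [[0.808, 0.494, -0.32], [0.398, -0.058, 0.916], [0.434, -0.868, -0.243]]
wrist_force: [-0.5, -0.4, -0.8]
gripper_width: 0.799
```

>>> step_arm(
  moves=[
    [[0,0,0,0,0,0,80],[0,0,0,0,0,0,80],[0,0,0,0,0,0,80],[0,0,0,0,0,0,80],[0,0,0,0,0,0,80]],
  ],
)

```text
time_s: 15.27
tcp_pos: [0.5534, -0.1091, 0.2633]
ee_rot: [[0.812, 0.494, -0.311], [0.389, -0.061, 0.919], [0.435, -0.867, -0.242]]
wrist_force: [0.4, -0.5, -0.3]
gripper_width: 0.803
```

```bash
python3 cap.py o wrist
python3 - <<'E'
from h import *
w=load("o_wrist.npz"); RL,ps=tap(0); n=RL[:,2]; c=ps-.034*n-.16*RL[:,0]
for th in (.94,1.0,1.06):
    x=RL[:,0]*np.cos(th)-RL[:,1]*np.sin(th)
    print(th,proj(w,np.array([c+.052*n,c+.041*n+.03*x,c+.041*n+.119*x])).round(1).tolist())
cv2.imwrite("pics/o_z.png",cv2.resize(w["im"][20:290,250:400,::-1],None,fx=2.2,fy=2.2,interpolation=cv2.INTER_CUBIC))
x0,y0=270,190
cv2.imwrite("pics/o_zz.png",cv2.resize(w["im"][190:275,270:360,::-1],None,fx=7,fy=7,interpolation=cv2.INTER_CUBIC))
E
```

```text
15.3167 [ 0.5533 -0.109   0.2634] [  8.8148   1.7309 -33.8354  17.7459 -26.6051 -90.7345] [ 0.4179 -0.4636 -0.4989]
0.94 [[318.6, 228.3], [313.2, 181.7], [295.4, 40.4]]
1.0 [[318.6, 228.3], [315.8, 181.4], [306.8, 39.3]]
1.06 [[318.6, 228.3], [318.5, 181.4], [318.3, 38.9]]
```

View pics/o_z.png

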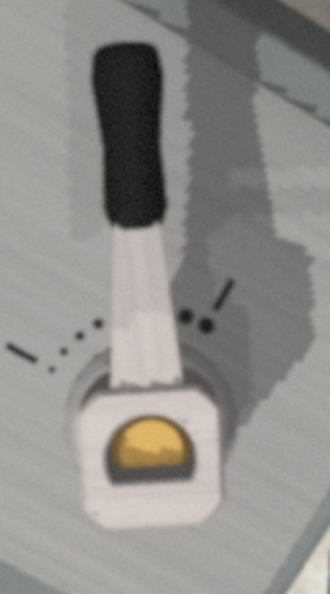

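View pics/o_zz.png

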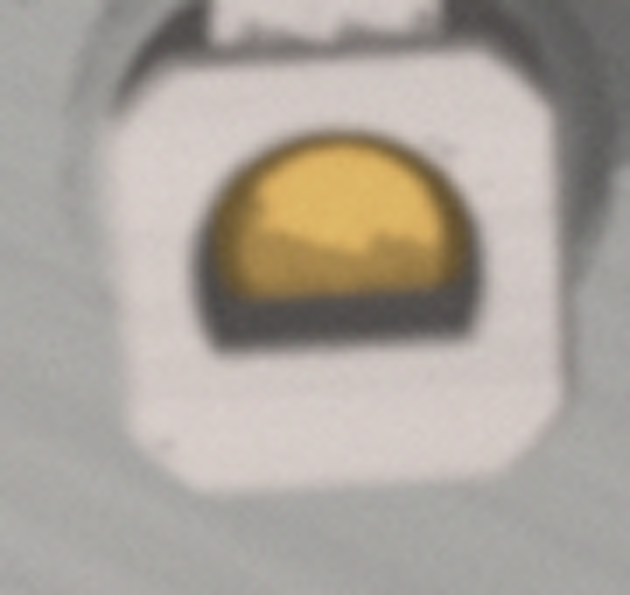

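Run:
```python
from h import *
w=load("o_wrist.npz"); R,p=camtool(w); step(*ins(1.075,.11),s=dict(ee_rot=R,tcp_pos=p,time_s=0,gripper_width=0))
step(*ins(1.075,.11))
```

```text
t 0 rotvec [-0.001  0.012 -0.002] deg 0.7 shift cm [ -7.67   2.64 -13.85] grip 0
t 15.3167 rotvec [-0.001  0.012 -0.002] deg 0.7 shift cm [ -7.71   2.64 -13.84] grip 0.7991048649258994
```

>>> step_arm(
  moves=[
    [[0,0,0,-2,0,-3.4,75],[0,0,0,-4,0,-7,75],[0,0.01,0,-6,1,-10.5,75],[0,0.012,-0.002,-7.7,2,-13.8,75],[0,0.012,-0.002,-7.7,2.6,-13.8,75]],
  ],
)

```text
time_s: 15.73
tcp_pos: [0.5469, -0.2727, 0.2408]
ee_rot: [[0.816, 0.497, -0.294], [0.373, -0.064, 0.926], [0.441, -0.865, -0.238]]
wrist_force: [0.5, 1.4, 0.8]
gripper_width: 0.753
```

>>> step_arm(
  moves=[
    [[0,0,0,0,0,0,75],[0,0,0,0,0,0,75],[0,0,0,0,0,0,75],[0,0,0,0,0,0,75],[0,0,0,0,0,0,75]],
  ],
)

```text
time_s: 16.15
tcp_pos: [0.5471, -0.2651, 0.2414]
ee_rot: [[0.812, 0.497, -0.305], [0.382, -0.059, 0.922], [0.44, -0.866, -0.238]]
wrist_force: [0.5, -0.0, -0.2]
gripper_width: 0.75
```

```bash
python3 cap.py q wrist
python3 - <<'E'
from h import *
w=load("q_wrist.npz"); R,p=camtool(w); step(*ins(1.075,.0),s=dict(ee_rot=R,tcp_pos=p,time_s=0,gripper_width=0))
step(*ins(1.075,.0))
RL,ps=tap(0); n=RL[:,2]; c=ps-.034*n
x0,y0=270,190
cv2.imwrite("pics/q_zz.png",cv2.resize(w["im"][190:285,265:365,::-1],None,fx=6,fy=6,interpolation=cv2.INTER_CUBIC))
for th in (1.04,1.1):
    x=RL[:,0]*np.cos(th)-RL[:,1]*np.sin(th)
    print(th,proj(w,np.array([c+.052*n,c+.041*n+.03*x,c+.041*n+.119*x])).round(1).tolist())
E
```

```text
16.2 [ 0.5471 -0.2652  0.2414] [-11.9958   8.5569 -21.2295  -5.172  -30.3786 -52.6538] [-0.3761  0.8107 -0.334 ]
t 0 rotvec [-0.002  0.004  0.002] deg 0.3 shift cm [-0.15 11.09 -0.26] grip 0
t 16.2 rotvec [-0.002  0.004  0.002] deg 0.3 shift cm [-0.19 11.08 -0.24] grip 0.7546615594996638
1.04 [[312.6, 234.6], [311.1, 182.9], [305.7, 24.8]]
1.1 [[312.6, 234.6], [314.0, 182.9], [318.4, 24.8]]
```

View pics/q_wrist.png

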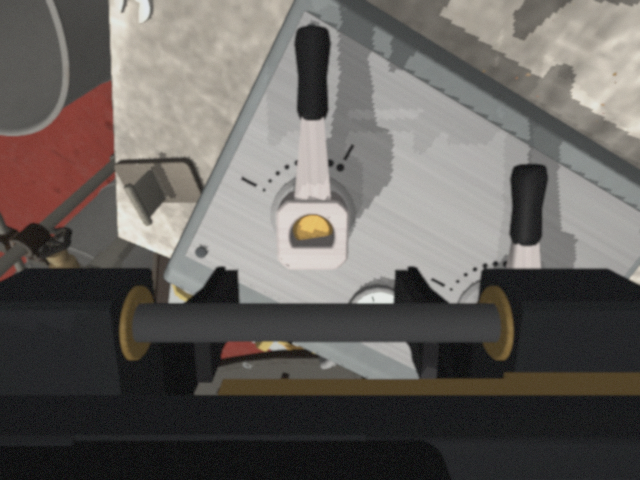

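View pics/q_zz.png

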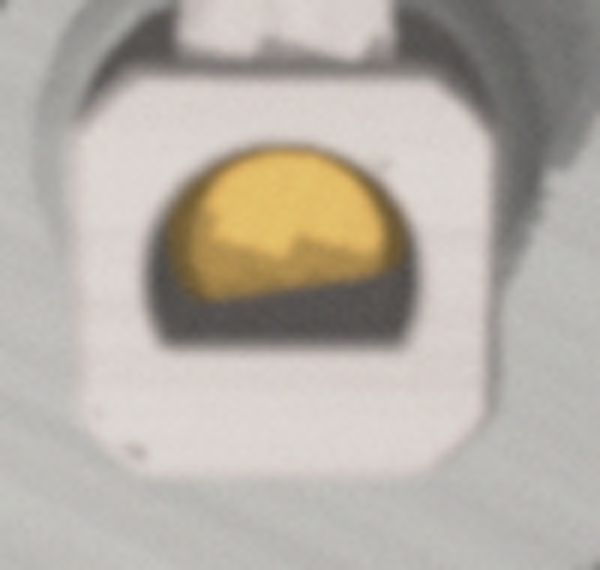

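>>> step_arm(
  moves=[
    [[0,0.004,0,-0.15,3,-0.26,75],[0,0.004,0,-0.15,6,-0.26,75],[0,0.004,0,-0.15,9,-0.26,75],[0,0.004,0,-0.15,10.5,-0.26,75],[0,0.004,0,-0.15,10.9,-0.26,75]],
  ],
)

```text
time_s: 16.62
tcp_pos: [0.6004, -0.2747, 0.1429]
ee_rot: [[0.817, 0.492, -0.302], [0.377, -0.058, 0.925], [0.437, -0.869, -0.233]]
wrist_force: [0.8, -0.2, 0.8]
gripper_width: 0.755
```

>>> step_arm(
  moves=[
    [[0,0,0,0,0,0,75],[0,0,0,0,0,0,75],[0,0,0,0,0,0,55],[0,0,0,0,0,0,0],[0,0,0,0,0,0,0]],
  ],
)

```text
time_s: 17.03
tcp_pos: [0.6006, -0.2759, 0.1479]
ee_rot: [[0.814, 0.498, -0.299], [0.377, -0.06, 0.924], [0.443, -0.865, -0.237]]
wrist_force: [0.6, -0.7, -0.3]
gripper_width: 0.607
```

>>> step_arm(
  moves=[
    [[0,0,0,0,0,0,0],[0,0,0,0,0,0,0],[0,0,0,0,0,0,0],[0,0,0,0,0,0,0],[0,0,0,0,0,0,0]],
  ],
)

```text
time_s: 17.45
tcp_pos: [0.6001, -0.275, 0.147]
ee_rot: [[0.815, 0.496, -0.3], [0.376, -0.059, 0.925], [0.441, -0.866, -0.235]]
wrist_force: [-2.3, 4.8, 4.0]
gripper_width: 0.503
```

```bash
python3 st.py
```

```text
t 17.45 rotvec [-0.003 -0.017  0.001] deg 1.0 shift cm [0.03 0.22 0.04] grip 0.5031208441793847
F tool [ 1.6511 -4.8909  4.2133] M [1.8556 0.0306 0.511 ]
theta 1.0768923379165831 [-11.9182  19.6174 -20.8268  -7.6137 -19.8484 -50.3473]
```

>>> step_arm(
  moves=[
    [[0,0.02,0,0,0.05,0,0],[0,0.04,0,0,0.1,0,0],[0,0.06,0,0,0.1,0,0],[0,0.08,0,0,0.1,0,0],[0,0.08,0,0,0.1,0,0]],
  ],
)

```text
time_s: 17.87
tcp_pos: [0.6001, -0.2749, 0.147]
ee_rot: [[0.836, 0.496, -0.234], [0.302, -0.059, 0.952], [0.458, -0.866, -0.199]]
wrist_force: [-7.4, 5.9, 9.9]
gripper_width: 0.504
```

```bash
python3 st.py
```

```text
t 17.8667 rotvec [-0.003 -0.097  0.001] deg 5.5 shift cm [0.03 0.21 0.04] grip 0.5044706361403969
F tool [  0.127  -12.6155   5.4341] M [ 2.2433 -0.0397  0.9511]
theta 1.1566920533915108 [-11.9169  19.6241 -20.8215  -7.6169 -19.852  -54.9175]
```

>>> step_arm(
  moves=[
    [[0,0,0,0,-0.1,0,0],[0,0,0,0,-0.15,0,0],[0,0,0,0,-0.15,0,40],[0,0,0,0,-0.15,0,60],[0,0,0,0,-0.15,0,75]],
  ],
)

```text
time_s: 18.28
tcp_pos: [0.6005, -0.2761, 0.1471]
ee_rot: [[0.836, 0.497, -0.233], [0.302, -0.06, 0.952], [0.459, -0.866, -0.2]]
wrist_force: [-0.3, -0.7, 0.0]
gripper_width: 0.581
```

>>> step_arm(
  moves=[
    [[0,0,0,0,0,0,75],[0,0,0,0,0,0,75],[0,0,0,0,0,0,75],[0,0,0,0,0,0,75],[0,0,0,0,0,0,75]],
  ],
)

```text
time_s: 18.7
tcp_pos: [0.6003, -0.276, 0.1467]
ee_rot: [[0.836, 0.496, -0.233], [0.301, -0.06, 0.952], [0.458, -0.866, -0.199]]
wrist_force: [-0.2, 0.6, -0.2]
gripper_width: 0.749
```

>>> step_arm(
  moves=[
    [[0,0,0,0,-1,0,75],[0,0,0,0,-3,0,75],[0,0,0,0,-6,0,75],[0,0,0,0,-9,0,75],[0,0,0,0,-12,0,75]],
  ],
)

```text
time_s: 19.12
tcp_pos: [0.5396, -0.2685, 0.2521]
ee_rot: [[0.836, 0.496, -0.234], [0.301, -0.06, 0.952], [0.458, -0.866, -0.2]]
wrist_force: [0.3, -1.0, 0.3]
gripper_width: 0.751
```

>>> step_arm(
  moves=[
    [[0,0,0,0,0,0,75],[0,0,0,0,0,0,75],[0,0,0,0,0,0,75],[0,0,0,0,0,0,75],[0,0,0,0,0,0,75]],
  ],
)

```text
time_s: 19.53
tcp_pos: [0.5405, -0.2685, 0.2492]
ee_rot: [[0.837, 0.494, -0.234], [0.301, -0.059, 0.952], [0.456, -0.867, -0.198]]
wrist_force: [-1.4, -0.2, -0.4]
gripper_width: 0.744
```

```bash
python3 cap.py u wrist scene
python3 - <<'E'
from h import *
w=load("u_wrist.npz"); RL,ps=tap(0); n=RL[:,2]; c=ps-.034*n
for cc in (c,c-.16*RL[:,0]):
  for th in (.94,1.0,1.06,1.1,1.16):
    x=RL[:,0]*np.cos(th)-RL[:,1]*np.sin(th); y=np.cross(n,x)
    P=proj(w,np.array([c+.04*n-.006*x-.008*y,c+.04*n-.006*x+.008*y])); d=P[1]-P[0]
    print(th,proj(w,np.array([cc+.052*n,cc+.041*n+.119*x])).round(1).tolist(), "flat slope deg",np.degrees(np.arctan2(d[1],d[0])).round(1))
print(st:=None)
b=cv2.resize(w["im"][190:285,265:365,::-1],None,fx=6,fy=6,interpolation=cv2.INTER_CUBIC); cv2.imwrite("pics/u_zz.png",b)
s=cv2.imread("pics/u_scene.png")
cv2.imwrite("pics/u_s.png",np.hstack([cv2.resize(q,(390,390),interpolation=cv2.INTER_CUBIC) for q in (s[155:205,340:390],s[140:190,396:446])]))
E
```

```text
19.6333 [ 0.5407 -0.2686  0.2493] [-12.5787   7.7819 -20.7509  -5.416  -31.8517 -56.9248] [-0.4798 -0.1667 -0.1395]
0.94 [[317.4, 235.7], [273.9, 40.3]] flat slope deg 168.0
1.0 [[317.4, 235.7], [285.8, 37.8]] flat slope deg 171.3
1.06 [[317.4, 235.7], [297.8, 36.1]] flat slope deg 174.6
1.1 [[317.4, 235.7], [305.9, 35.5]] flat slope deg 176.8
1.16 [[317.4, 235.7], [318.1, 35.1]] flat slope deg -179.9
0.94 [[534.6, 327.4], [509.8, 151.3]] flat slope deg 168.0
1.0 [[534.6, 327.4], [521.2, 149.2]] flat slope deg 171.3
1.06 [[534.6, 327.4], [532.6, 147.7]] flat slope deg 174.6
1.1 [[534.6, 327.4], [540.3, 147.1]] flat slope deg 176.8
1.16 [[534.6, 327.4], [551.7, 146.8]] flat slope deg -179.9
None
```

View pics/u_wrist.png

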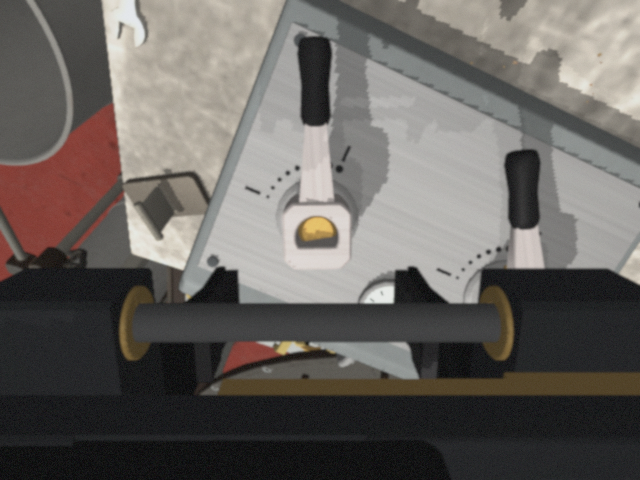

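View pics/u_zz.png

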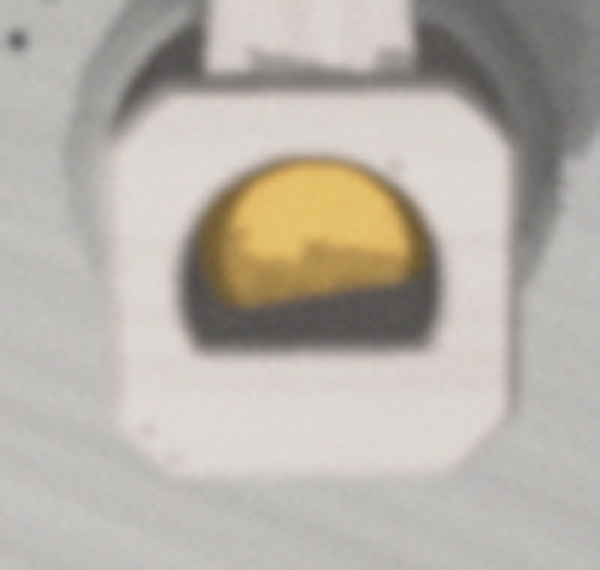

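View pics/u_s.png

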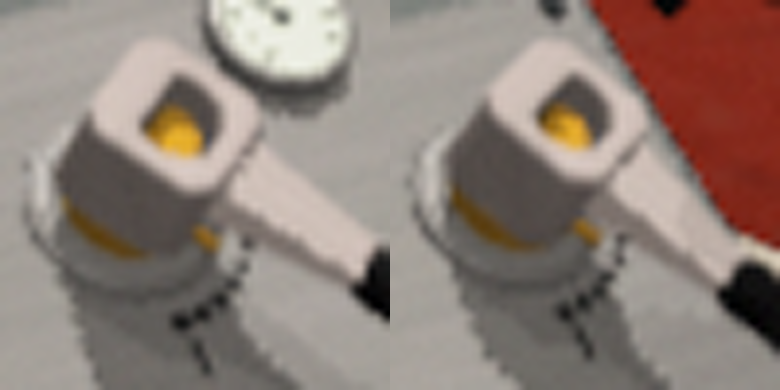

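Run:
```python
from h import *
RL,ps=tap(0); n=RL[:,2]; c=ps-.034*n
for f in ("m","u"):
  k=load(f"{f}_scene.npz")
  hsv=cv2.cvtColor(k["im"],cv2.COLOR_RGB2HSV).astype(float)
  for nm,cc,(x0,y0,x1,y1) in (("L",c-.16*RL[:,0],(363,181,371,190)),("R",c,(417,165,426,174))):
    a=hsv[y0:y1,x0:x1]; wgt=np.clip(a[...,1]-60,0,None)*((a[...,0]<30)&(a[...,0]>8))
    yy,xx=np.mgrid[y0:y1,x0:x1]; cen=np.array([(xx*wgt).sum(),(yy*wgt).sum()])/wgt.sum()
    cols=[]
    for th in np.arange(.8,1.25,.05):
      x=RL[:,0]*np.cos(th)-RL[:,1]*np.sin(th); cols.append(proj(k,cc+.012*n+.0255*x)[0])
    cols=np.array(cols); d=cols[-1]-cols[0]; d/=np.linalg.norm(d)
    print(f,nm,cen,"theta",np.interp((cen)@d,cols@d,np.arange(.8,1.25,.05)),"perp",(cen-cols[4])@[-d[1],d[0]],wgt.sum())
```

```text
m L [365.8624 185.097 ] theta 0.9994542643234638 perp 0.11506266598598601 763.0
m R [420.9393 168.6805] theta 0.9183590271356106 perp 0.17267740839487078 676.0
u L [365.8349 185.0766] theta 0.9993456731114253 perp 0.14927931033852013 757.0
u R [420.5845 169.1948] theta 0.9983954641844337 perp 0.19959467641762424 811.0
```

Run:
```python
from station import r
s=r.sense(); print(s["time_s"],s["wrist_force"],s["tcp_pos"]); print(r.finish_job())
```

```text
19.6333 [-0.47982871 -0.16668323 -0.13952192] [ 0.54068605 -0.26856717  0.24931749]
the job is handed in; nothing more can be done
None
```

The lever is on the right tap's spindle, the tap is turned to match the left one, and I let go and handed the job in at 19.6 s of the 48 s. The hand-in gives no verdict.

I gripped the lever by its boss, carried it round the front of the mould iron, lined it up with the wrist camera and pushed it on. After a first turn the tap stood about 0.08 rad short of the left one, because of the play in the fit. I gripped the lever again, turned it on by 0.08 rad, let go and backed off 12 cm.

Last checks:
- **Tap angle:** The pointers in the scene picture read 0.998 rad on the right and 0.999 rad on the left. The flat of the right spindle, seen from the wrist camera, also reads about 1.0 rad.
- **Play:** The right lever itself stands at about 1.14 rad, so it leads its tap by about 8°. That is more than the 3.5° given for the play. If 3.5° were right, the tap would stand near 1.08 rad, which is still inside the 0.14 rad tolerance.
- **Seating:** The lever met a hard stop under a 25 N push. The tool stood about 1.2 mm short of the calculated home position. The gap under the boss looks the same as on the left tap. I did not measure how fully home it is any more closely than that.
- **Left lever:** The left tap's pointer read the same before and after the second turn. I never touched that lever.

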